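# Load the reagent bottles into their colour-marked holders, palest first

## Robot

A 7-joint arm with a two-finger parallel gripper is mounted at the origin on the work surface. World frame = base frame: x ahead of the robot, y to its left, z up, the work surface at z = 0. Lengths are in m, angles in rad, forces in N, time in s.
With the tool pointing down it reaches from about 0.425 to 0.925 m from the base axis. Payload 6.8 kg.
Tool frame: the origin (TCP) lies on the centre line of the jaws, within the pads' length; the fingertips stand bot.finger_overhang ahead of it and the grasp point (between the pads) lies 3 mm ahead of it (bot.finger_overhang is the distance from the TCP to the fingertips, in m); z points along the fingers, y is the direction in which the jaws open and shut (so a half turn about z gives the same grasp; the last joint's range is limited). The gripper opens to 85 mm and grips with 20 to 120 N. Pads are 22 mm wide; open, the fingers measure 114 mm over their backs; the gripper's body (76 mm by 85 mm) begins 54 mm behind the grasp point. The pads swing forward as they close: fully open they stand 13 mm farther back than shut.
Start: joints at [1.018, 0.477, 0.022, 1.555, -0.011, 1.109, -0.083], TCP at [0.29, -0.609, 0.253] pointing down, gripper open.
Joint ranges: [-2.96, 2.96], [-0.34, 2.1], [-1.41, 1.46], [0.24, 2.44], [-1.37, 4.51], [0.17, 1.92], [-2.96, 2.96]. Speed limits (rad/s): [2.39, 2.39, 3.14, 3.14, 3.14, 3.14, 3.14].

## Interface

Orientations are given as a unit quaternion [w, x, y, z].
In Python, from station import bot gives the robot as it stands.
- The arm moves only by the tool drive_tool, never from a script. Its argument "increments" is text: rows parted by semicolons, each of 4 numbers parted by spaces: the shift along the world's x, y, z in m, then the turn about the world's z in rad. In form: tx ty tz spin; .... A call has 1 to 12 rows; each row shifts and turns the commanded pose from where the row before left it; what a row does not reach is not made up. A row lasts 1/12 s, in which the tool goes at most 41.7 mm and 7.16 degrees, less where a joint would pass 70% of its speed; a pose out of reach is approached as far as the arm can. A call is refused whole if a number of a shift passes 0.0417 or a number of a turn 0.125, either way. A call with a gripper value outside its range is refused whole. "grip" is the opening, from 0 (shut) to 1 (fully open), set as the call begins (left out, the last holds). The fingers move at their own pace and stop on an object; "squeeze" is the grip in N (left out, the last holds). Time passes only in rows, so rows that do not move let the fingers close. It gives the time, the measured TCP pose, the force and the opening at its end, in the units of the state.
- bot.get_obs(): the state, without advancing time (a new reading comes with each control period).
- bot.read_camera(name): name is "scene" or "top" or "wrist"; returns the picture (480x640x3 uint8, red, green, blue); there is no depth.
- bot.calibration(name): a dict with "fx", "fy", "cx", "cy" (pixels), "camera_from_world" (4x4, takes a point from world to camera coordinates). Camera axes: x right, y down, z forward; pixel columns grow to the right and rows downward; lengths in m; the calibration is good to about 2 mm. The wrist camera is an equidistant fisheye: a pixel r from the principal point sees the ray r / f radians off the axis. A picture is of the moment at which its call begins: read the wrist's pose just before it. calibration takes no time and is no camera call; for the wrist camera it gives the pose at the moment of the call.
- bot.hand_in(): hands the job in, once; it reports no verdict.
The state is a dict: "t": time; "q": joint angles; "joint_vel": joint speeds; "joint_torque": joint torques, N m; "eef_pos": TCP position; "tool_rot": TCP orientation; "contact_force": force on the tool from outside, world axes, zero at the start; "torque": the same for the moment, N m; "gripper_width": opening from 0.0 (shut) to 1.0 (fully open).
Only numpy, scipy, OpenCV 4.12 (cv2) and the standard library are available. Lean on these libraries where they do the work, as an engineer would, in place of code of your own. Each camera call takes 0.05 s, during which the arm holds its last target.

## Task

Put each reagent bottle into the holder with the floor of its own colour, one at a time from the palest to the strongest: white first, then lime green, then pale blue, and dark blue last. Keep the bottles upright and lower each gently until it stands flat on the floor of its holder inside the rim, then let go. Do not knock or shift the beaker or the stack of culture dishes, and leave all four bottles standing in their holders.

Things in the scene. Friction and masses are not known exactly. Their poses are not given: they have to be found in the camera images.
- white_bottle_mid (a point): Closed white plastic reagent bottle with a plain paper label and a narrower cap of the same colour, 0.11 to 0.23 kg, standing upright on the bench; round, 42 mm across, 90 mm tall in all; the straight body goes from the foot up to 64 mm, the rest is neck and cap. The point is the bottle's centre, half-way up (45 mm above its foot); z is up.
- white_holder: Low dark grey holder with a white floor, for the white bottle, fixed to the bench, turned any way; round, 60 mm inside, 70 mm outside: 9 mm to spare on every side of the bottle when it is lined up. Rim 10 mm above the bench, floor 4 mm above the bench. Origin at the centre of its underside, on the bench; z is up.
- lime_bottle_mid (a point): Closed lime green plastic reagent bottle with a plain paper label and a narrower cap of the same colour, 0.11 to 0.23 kg, standing upright on the bench; square, 46 mm along its x by 46 mm along its y, 76 mm tall in all; the straight body goes from the foot up to 50 mm, the rest is neck and cap. The point is the bottle's centre, half-way up (38 mm above its foot); z is up.
- lime_holder: Low dark grey holder with a lime green floor, for the lime green bottle, fixed to the bench, turned any way; square, 64 mm along its x by 64 mm along its y inside, 10 mm more outside: 9 mm to spare on every side of the bottle when it is lined up. Rim 10 mm above the bench, floor 4 mm above the bench. Origin at the centre of its underside, on the bench; z is up.
- pale_bottle_mid (a point): Closed pale sky blue plastic reagent bottle with a plain paper label and a narrower cap of the same colour, 0.11 to 0.23 kg, standing upright on the bench; round, 58 mm across, 70 mm tall in all; the straight body goes from the foot up to 44 mm, the rest is neck and cap. The point is the bottle's centre, half-way up (35 mm above its foot); z is up.
- pale_holder: Low dark grey holder with a pale sky blue floor, for the pale sky blue bottle, fixed to the bench, turned any way; round, 76 mm inside, 86 mm outside: 9 mm to spare on every side of the bottle when it is lined up. Rim 10 mm above the bench, floor 4 mm above the bench. Origin at the centre of its underside, on the bench; z is up.
- navy_bottle_mid (a point): Closed dark navy blue plastic reagent bottle with a plain paper label and a narrower cap of the same colour, 0.11 to 0.23 kg, standing upright on the bench; rectangular, 60 mm along its x by 38 mm along its y, 84 mm tall in all; the straight body goes from the foot up to 58 mm, the rest is neck and cap. The point is the bottle's centre, half-way up (42 mm above its foot); z is up.
- navy_holder: Low dark grey holder with a dark navy blue floor, for the dark navy blue bottle, fixed to the bench, turned any way; rectangular, 78 mm along its x by 56 mm along its y inside, 10 mm more outside: 9 mm to spare on every side of the bottle when it is lined up. Rim 10 mm above the bench, floor 4 mm above the bench. Origin at the centre of its underside, on the bench; z is up.
- beaker: Empty glass beaker standing loose on the bench, 66 mm across, 85 mm tall; a bystander. Origin at the centre of its underside.
- dishes: Stack of three round culture dishes, orange-brown on top, standing loose on the bench, 90 mm across, 36 mm tall; a bystander. Origin at the centre of its underside.
Things that resemble listed ones, but are neither listed nor needed, are in the scene too. Leave any brown or red look-alike of the white_holder alone.

How it is judged:
On the way, in this order (a step that is already met when the one before it is completed fails the run):
1. the white bottle stands in the white holder, let go (horizontal distance between white_bottle_mid and white_holder below 0.014 m and z of white_bottle_mid in the frame of white_holder between 0.045 and 0.052 m and angle between white_bottle_mid's own z axis and vertical below 0.06 rad and contact force between the fingers and white_bottle below 0.2 N), for 0.2 s.
2. the lime green bottle stands in the lime green holder, let go (horizontal distance between lime_bottle_mid and lime_holder below 0.014 m and z of lime_bottle_mid in the frame of lime_holder between 0.038 and 0.045 m and angle between lime_bottle_mid's own z axis and vertical below 0.06 rad and contact force between the fingers and lime_bottle below 0.2 N), for 0.2 s.
3. the pale sky blue bottle stands in the pale sky blue holder, let go (horizontal distance between pale_bottle_mid and pale_holder below 0.014 m and z of pale_bottle_mid in the frame of pale_holder between 0.035 and 0.042 m and angle between pale_bottle_mid's own z axis and vertical below 0.06 rad and contact force between the fingers and pale_bottle below 0.2 N), for 0.2 s.
4. the dark navy blue bottle stands in the dark navy blue holder, let go (horizontal distance between navy_bottle_mid and navy_holder below 0.014 m and z of navy_bottle_mid in the frame of navy_holder between 0.042 and 0.049 m and angle between navy_bottle_mid's own z axis and vertical below 0.06 rad and contact force between the fingers and navy_bottle below 0.2 N), for 0.2 s.
At the end, for the whole second after the job is handed in: All four bottles stand still and upright (within 0.06 rad, slower than 0.02 m/s), each on the floor of the holder of its own colour (foot at the 4 mm floor height, within -4 and +3 mm), its centre within 14 mm of the holder's centre (horizontal distance between white_bottle_mid and white_holder below 0.014 m and z of white_bottle_mid in the frame of white_holder between 0.045 and 0.052 m and angle between each of white_bottle_mid, lime_bottle_mid, pale_bottle_mid, navy_bottle_mid's own z axis and vertical below 0.06 rad and linear speed of each of white_bottle, lime_bottle, pale_bottle, navy_bottle below 0.02 m/s and horizontal distance between lime_bottle_mid and lime_holder below 0.014 m and z of lime_bottle_mid in the frame of lime_holder between 0.038 and 0.045 m and horizontal distance between pale_bottle_mid and pale_holder below 0.014 m and z of pale_bottle_mid in the frame of pale_holder between 0.035 and 0.042 m and horizontal distance between navy_bottle_mid and navy_holder below 0.014 m and z of navy_bottle_mid in the frame of navy_holder between 0.042 and 0.049 m); the robot touches nothing.
It fails at once if a bottle is tipped by more than 40 degrees (angle between any of white_bottle_mid, lime_bottle_mid, pale_bottle_mid, navy_bottle_mid's own z axis and vertical above 0.7 rad).
It fails at once if a bottle is dropped or slammed into its holder (faster than 0.45 m/s within 25 mm of the holder's floor) ((horizontal distance between white_bottle_mid and white_holder below 0.03 m and z of white_bottle_mid in the frame of white_holder below 0.074 m and linear speed of white_bottle above 0.45 m/s) or (horizontal distance between lime_bottle_mid and lime_holder below 0.03 m and z of lime_bottle_mid in the frame of lime_holder below 0.067 m and linear speed of lime_bottle above 0.45 m/s) or (horizontal distance between pale_bottle_mid and pale_holder below 0.03 m and z of pale_bottle_mid in the frame of pale_holder below 0.064 m and linear speed of pale_bottle above 0.45 m/s) or (horizontal distance between navy_bottle_mid and navy_holder below 0.03 m and z of navy_bottle_mid in the frame of navy_holder below 0.071 m and linear speed of navy_bottle above 0.45 m/s)).
It fails at once if the beaker is shifted by more than 20 mm or tipped over (distance of beaker from where it was at the start of the episode above 0.02 m or angle between beaker's own z axis and vertical above 0.3 rad).
It fails at once if the stack of dishes is shifted by more than 20 mm or tipped over (distance of dishes from where it was at the start of the episode above 0.02 m or angle between dishes's own z axis and vertical above 0.3 rad).
It also fails if it takes over 106 s, if anything falls off the work surface, if the arm or the gripper's body presses on something with over 40 N, if the wrist force passes 120 N, or if a joint passes its speed limit or range.

## Working session

There is one attempt and no reset: what is moved stays moved. The work goes in short steps, Python scripts to look and compute and a tool call to move; the robot and the scene stay as the last step left them, time stands still between calls to the robot, and variables do not carry over. Pictures are saved under pics/ and viewed, and the job is handed in when it is done.

Besides the shell and the picture viewer there is one more tool, called as name(argument=value, ...) on one line, values as JSON. drive_tool: Moves the arm, as the interface text tells. Its arguments: {"type":"object","properties":{"increments":{"type":"string"},"grip":{"type":"number"},"squeeze":{"type":"number"}},"required":["increments"]}

```bash
ls; mkdir -p pics
python3 - <<'E'
from station import bot
import cv2
for n in ("scene","top","wrist"):
    c=bot.calibration(n); print(n,c)
    im=bot.read_camera(n); cv2.imwrite(f"pics/{n}0.png",im[:,:,::-1])
print(bot.get_obs(), bot.finger_overhang)
E
```

```text
pics
scene {'fx': 495.9674630920128, 'fy': 495.9674630920128, 'cx': 315.38324558211474, 'cy': 239.65365211359605, 'camera_from_world': array([[ 0.70654514,  0.70737629, -0.02031629, -0.28649503],
       [ 0.45640422, -0.47743241, -0.75083519, -0.20684606],
       [-0.54082267,  0.52122651, -0.66017707,  1.71784494],
       [ 0.        ,  0.        ,  0.        ,  1.        ]])}
top {'fx': 584.6543471820233, 'fy': 584.6543471820233, 'cx': 311.6560990343482, 'cy': 242.76999654972857, 'camera_from_world': array([[ 1.08910700e-02, -9.99940685e-01,  1.04656945e-04,
        -8.31755958e-02],
       [-9.77346861e-01, -1.06671077e-02, -2.11374848e-01,
         4.91823824e-01],
       [ 2.11363427e-01,  2.19981213e-03, -9.77405066e-01,
         1.56896731e+00],
       [ 0.00000000e+00,  0.00000000e+00,  0.00000000e+00,
         1.00000000e+00]])}
wrist {'fx': 371.64829954431775, 'fy': 371.64829954431775, 'cx': 322.97181006461943, 'cy': 240.21908732102548, 'camera_from_world': array([[ 0.42947718, -0.90307665, -0.00138436, -0.67309013],
       [-0.86525716, -0.41192934,  0.28573461, -0.0369388
[... 164 characters left out ...]
  0.47763917,  0.02237737,  1.55621116, -0.01150675,
        1.10929075, -0.08311961]), 'joint_vel': array([-1.40329400e-04, -2.10368050e-03,  5.93363772e-05, -4.73274542e-03,
        6.96792907e-04,  8.65210596e-04,  2.45840998e-04]), 'joint_torque': array([ 1.85981989e-03, -5.96929657e+01,  1.60974540e+00, -2.81493241e+01,
        1.27217654e-02,  6.45341061e-03, -1.37955601e-05]), 'eef_pos': array([ 0.29023428, -0.60895169,  0.25253578]), 'tool_rot': array([-6.78509407e-04,  9.75374851e-01,  2.20552477e-01, -2.08854010e-04]), 'contact_force': array([ 0.01266762, -0.28177972,  0.77022493]), 'torque': array([ 0.03795944, -0.01542661, -0.01218689]), 'gripper_width': 0.9979973735499024} 0.022
```

View pics/scene0.png

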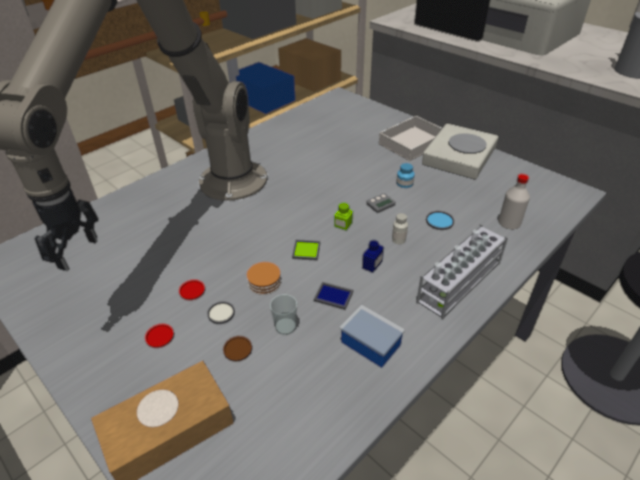

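View pics/top0.png

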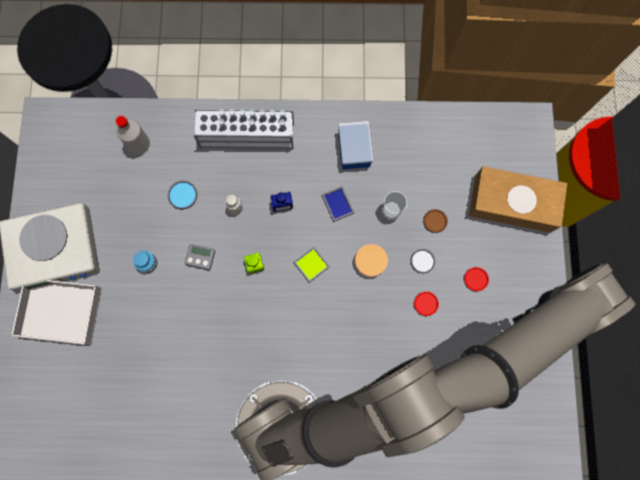

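View pics/wrist0.png

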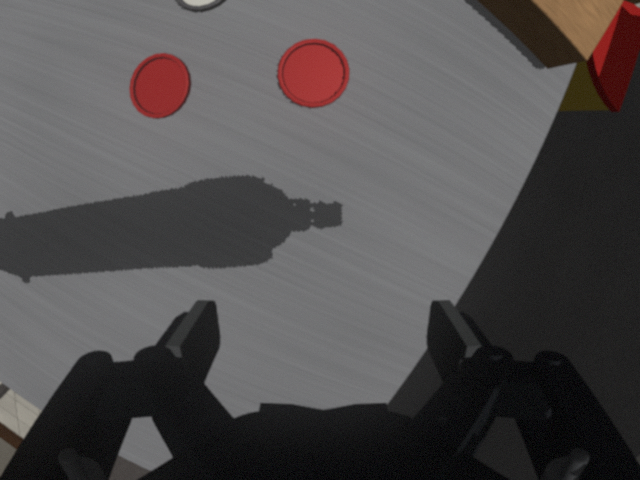

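The overhead view has bottles at white (233,205), lime (253,263), pale (144,261) and navy (281,202). Holders are white (422,261), lime (311,265), pale (182,195) and navy (338,204). The beaker is at (392,207) and the dishes at (371,261).

Candidates for the white holder are the dark-rimmed disc at (422,261), red discs at (426,304) and (476,279), a brown one at (435,221), and a white disc on the wooden box at (522,200). Only (422,261) has a white floor, a grey rim and stands on the bench. I'll confirm that in enlarged crops.

Run:
```python
import cv2
im=cv2.imread('pics/top0.png')
cv2.imwrite('pics/c1.png',cv2.resize(im[170:290,125:325],None,fx=4,fy=4,interpolation=cv2.INTER_CUBIC))
cv2.imwrite('pics/c2.png',cv2.resize(im[180:320,325:500],None,fx=4,fy=4,interpolation=cv2.INTER_CUBIC))
im=cv2.imread('pics/scene0.png')
cv2.imwrite('pics/c3.png',cv2.resize(im[150:310,290:470],None,fx=4,fy=3.7,interpolation=cv2.INTER_CUBIC))
```

```text
(no output)
```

View pics/c1.png

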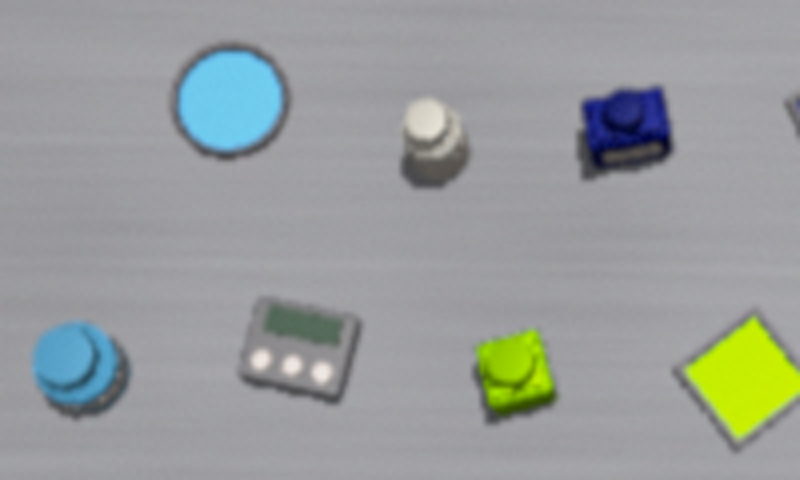

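View pics/c2.png

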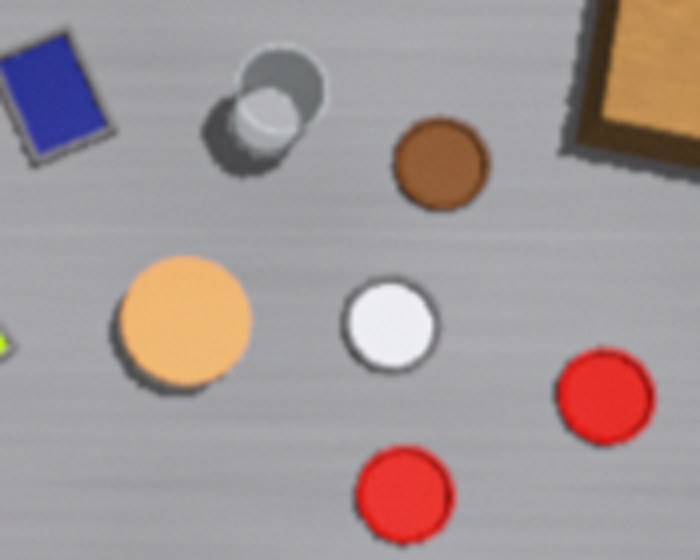

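View pics/c3.png

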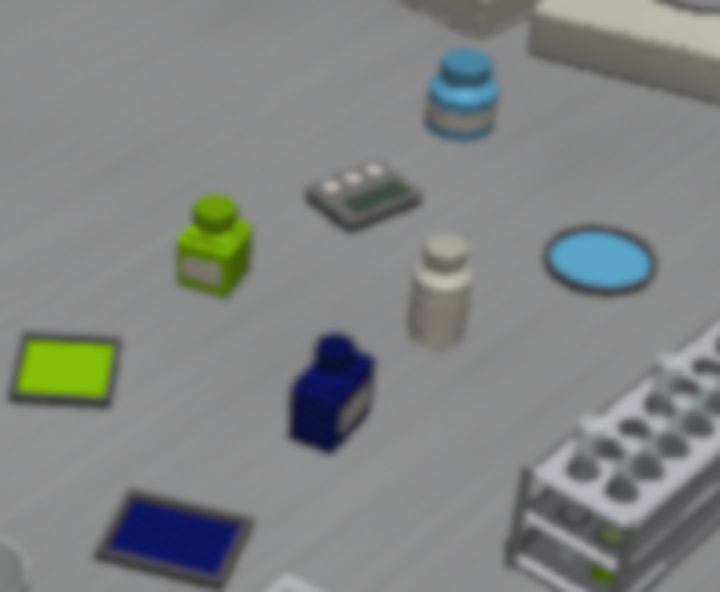

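```bash
cat > h.py <<'E'
import numpy as np, cv2
def ray(c,u,v,fish=False):
    x=(u-c['cx'])/c['fx'];y=(v-c['cy'])/c['fy']
    if fish:
        r=np.hypot(x,y); s=np.sinc(r/np.pi) 
        d=np.array([x*s,y*s,np.cos(r)])
    else: d=np.array([x,y,1.])
    T=c['camera_from_world'];R=T[:3,:3];o=-R.T@T[:3,3]
    return o,R.T@d
def onz(c,u,v,z,fish=False):
    o,d=ray(c,u,v,fish); return (o+d*(z-o[2])/d[2])[:2]
def proj(c,p,fish=False):
    T=c['camera_from_world'];q=T[:3,:3]@np.array(p)+T[:3,3]
    if fish:
        r=np.hypot(q[0],q[1]);th=np.arctan2(r,q[2]);return c['cx']+c['fx']*th*q[0]/r,c['cy']+c['fy']*th*q[1]/r
    return c['cx']+c['fx']*q[0]/q[2],c['cy']+c['fy']*q[1]/q[2]
E
python3 - <<'E'
from station import bot
from h import *
im=cv2.imread('pics/top0.png');hsv=cv2.cvtColor(im,cv2.COLOR_BGR2HSV)
c=bot.calibration('top')
def blob(lo,hi,box):
    m=cv2.inRange(hsv,lo,hi);k=np.zeros_like(m);x0,y0,x1,y1=box;k[y0:y1,x0:x1]=m[y0:y1,x0:x1]
    cs,_=cv2.findContours(k,cv2.RETR_EXTERNAL,cv2.CHAIN_APPROX_NONE);return max(cs,key=cv2.contourArea)
def cen(ct):
    m=cv2.moments(ct);return m['m10']/m['m00'],m['m01']/m['m00']
H={'white':((0,0,200),(180,30,255),(405,245,440,280)),'lime':((30,120,100),(45,255,255),(290,240,335,290)),
'pale':((90,80,100),(115,255,255),(160,175,205,215)),'navy':((110,120,50),(130,255,255),(318,180,360,225)),'dishes':((5,80,120),(25,255,255),(350,240,392,285))}
for n,a in H.items():
    ct=blob(*a);u,v=cen(ct);z=.036 if n=='dishes' else .004
    w=np.array([onz(c,*p[0],z) for p in ct],np.float32)
    print(n,'holder',(round(u),round(v)),onz(c,u,v,z).round(4),'minrect',[np.round(t,3) for t in cv2.minAreaRect(w)], 'circle d',round(2*cv2.minEnclosingCircle(w)[1],3))
for n,(u,v,z) in {'white':(231.75,199.5,.09),'lime':(253.25,260.5,.076),'pale':(141.75,259.25,.07),'navy':(281.75,197.5,.084),'beakerfoot':(391.7,211.5,0),'beakerrim':(395.5,202,.085)}.items():
    p=onz(c,u,v,z);print(n,p.round(4),'r',np.hypot(*p).round(3))
cs=bot.calibration('scene')
for n,(u,v,z) in {'white':(290+445/4,150+245/3.7,.088),'lime':(290+216/4,150+207/3.7,.076),'pale':(290+467/4,150+61/3.7,.07),'navy':(290+336/4,150+346/3.7,.084)}.items():
    print('scene',n,onz(cs,u,v,z).round(4))
# box wall top, rack
for u,v in ((478,168),(470,215)): print('box',onz(c,u,v,.0).round(3))
E
```

```text
white holder (422, 261) [ 0.4545 -0.3925] minrect [array([ 0.455, -0.393]), array([0.054, 0.055]), np.float64(88.526)] circle d 0.058
lime holder (311, 264) [ 0.4419 -0.0769] minrect [array([ 0.442, -0.077]), array([0.064, 0.064]), np.float64(38.473)] circle d 0.085
pale holder (182, 194) [0.6429 0.3013] minrect [array([0.644, 0.302]), array([0.075, 0.076]), np.float64(28.6)] circle d 0.078
navy holder (338, 203) [ 0.6218 -0.1518] minrect [array([ 0.622, -0.152]), array([0.074, 0.052]), np.float64(23.511)] circle d 0.087
dishes holder (371, 260) [ 0.4494 -0.2434] minrect [array([ 0.45 , -0.244]), array([0.089, 0.09 ]), np.float64(63.576)] circle d 0.093
white [0.604  0.1433] r 0.621
lime [0.4367 0.0801] r 0.444
pale [0.4379 0.3848] r 0.583
navy [0.6131 0.0062] r 0.613
beakerfoot [ 0.5993 -0.3087] r 0.674
beakerrim [ 0.6033 -0.3079] r 0.677
scene white [0.606  0.1471]
scene lime [0.4454 0.0822]
scene pale [0.4456 0.387 ]
scene navy [0.6224 0.008 ]
box [ 0.735 -0.565]
box [ 0.591 -0.535]
```

drive_tool(increments="0.006 0.015 0; 0.013 0.031 0 0; 0.013 0.031 0 0; 0.013 0.031 0 0; 0.013 0.031 0 0; 0.013 0.031 0 0; 0.013 0.031 0 0; 0.013 0.031 0 0; 0.013 0.031 0 0; 0.013 0.031 0 0; 0.013 0.031 0 0; 0.013 0.031 0 0")

```text
invalid input
```

drive_tool(increments="0.006 0.015 0 0; 0.013 0.031 0 0; 0.013 0.031 0 0; 0.013 0.031 0 0; 0.013 0.031 0 0; 0.013 0.031 0 0; 0.013 0.031 0 0; 0.013 0.031 0 0; 0.013 0.031 0 0; 0.013 0.031 0 0; 0.013 0.031 0 0; 0.013 0.031 0 0")

```text
t: 1.15
eef_pos: [0.4396, -0.2517, 0.2533]
tool_rot: [0.0, 0.975, 0.22, -0.0]
contact_force: [0.9, 0.2, 0.7]
gripper_width: 0.998
```

drive_tool(increments="0.013 0.031 0 0; 0.013 0.031 0 0; 0.013 0.031 0 0; 0.013 0.031 0 0; 0.013 0.031 0 0; 0.013 0.031 0 0; 0.013 0.031 0 0; 0.013 0.031 0 0; 0.013 0.031 0 0; 0.008 0.02 0 0; 0 0 0 0")

```text
t: 2.07
eef_pos: [0.5653, 0.0519, 0.2532]
tool_rot: [-0.002, 0.975, 0.224, 0.001]
contact_force: [0.1, 0.1, 0.7]
gripper_width: 1.003
```

Run:
```python
from station import bot
from h import *
c=bot.calibration('wrist');im=bot.read_camera('wrist');cv2.imwrite('pics/w1.png',im[:,:,::-1])
t=bot.read_camera('top');cv2.imwrite('pics/t1.png',t[:,:,::-1])
o,_=ray(c,0,0);s=bot.get_obs();print(s['eef_pos'],s['q'].round(2),o,c['camera_from_world'][:3,:3].round(2))
np.save('w1.npy',c)
```

```text
[0.56425418 0.04641051 0.25286781] [ 0.08  0.32 -0.33  1.8   0.12  1.04 -1.42] [0.63004532 0.08420173 0.37463878] [[ 0.44 -0.9  -0.  ]
 [-0.86 -0.42  0.28]
 [-0.26 -0.12 -0.96]]
```

View pics/w1.png

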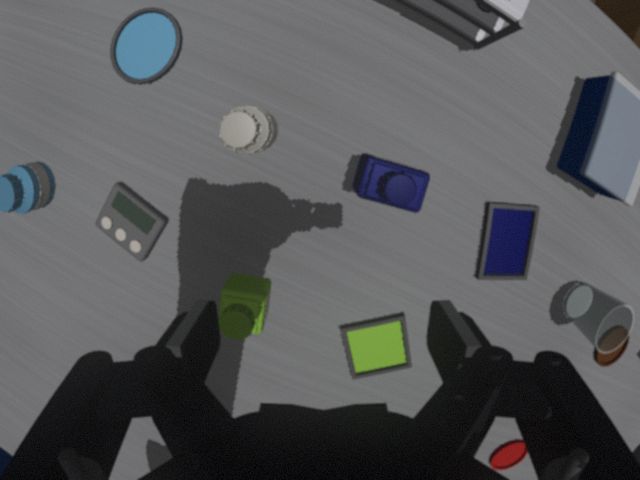

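Run:
```python
import cv2
im=cv2.imread('pics/w1.png')
a=cv2.resize(im[90:170,200:290],(400,356),interpolation=cv2.INTER_CUBIC)
b=cv2.resize(im[145:225,345:435],(400,356),interpolation=cv2.INTER_CUBIC)
d=cv2.resize(im[265:345,195:285],(400,356),interpolation=cv2.INTER_CUBIC)
d=cv2.convertScaleAbs(d,alpha=1.8)
import numpy as np
o=np.zeros((600,800,3),np.uint8)
o=np.vstack([np.hstack([a,b]),np.hstack([d,d*0])])[:600]
cv2.imwrite('pics/c4.png',np.hstack([a,b]));cv2.imwrite('pics/c5.png',d)
```

```text
(no output)
```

View pics/c4.png

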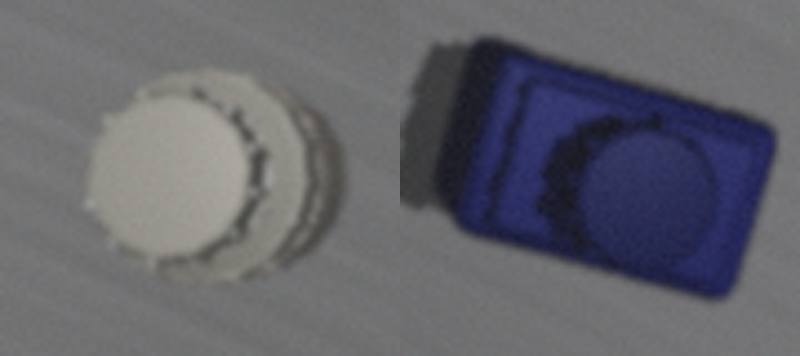

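View pics/c5.png

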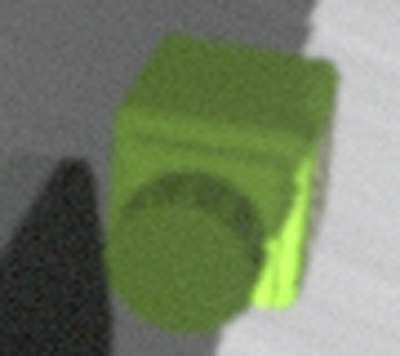

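Run:
```python
from h import *
c=np.load('w1.npy',allow_pickle=True).item()
f=lambda x,y,x0,y0,z:onz(c,x0+x/4.444,y0+y/4.444,z,True).round(4)
print('white cap',f(168,175,200,90,.09),'should',f(205,175,200,90,.064))
print('navy cap',f(250,200,345,145,.084))
N=[f(85,45,345,145,.055),f(372,130,345,145,.058),f(328,297,345,145,.058),f(60,228,345,145,.058)]
print(N)
for i,j in((0,1),(3,2),(1,2)): d=N[j]-N[i];print(np.degrees(np.arctan2(d[1],d[0])),np.hypot(*d))
print('lime cap',f(188,255,195,265,.076))
L=[f(118,112,195,265,.05),f(325,150,195,265,.05)];d=L[1]-L[0];print(L,np.degrees(np.arctan2(d[1],d[0])),np.hypot(*d))
print('palecap',onz(c,8,193,.07,True))
im=cv2.imread('pics/w1.png');hsv=cv2.cvtColor(im,cv2.COLOR_BGR2HSV)
for n,lo,hi,(x0,y0,x1,y1) in (('lime',(30,100,60),(50,255,255),(335,305,420,385)),('navy',(110,100,30),(130,255,255),(475,195,545,285)),('pale',(90,80,80),(115,255,255),(100,0,190,90))):
    m=cv2.inRange(hsv,lo,hi);k=m*0;k[y0:y1,x0:x1]=m[y0:y1,x0:x1]
    ct=max(cv2.findContours(k,0,1)[0],key=cv2.contourArea)
    w=np.array([onz(c,*p[0],.004,True) for p in ct],np.float32)
    print(n,[np.round(t,4) for t in cv2.minAreaRect(w)])
```

```text
white cap [0.6053 0.1457] should [0.6059 0.1447]
navy cap [0.6174 0.0093]
[array([0.6285, 0.0451]), array([ 0.64  , -0.0129]), array([ 0.6064, -0.0211]), array([0.5945, 0.0337])]
-78.78508531534636 0.05912909605262034
-77.7482490265268 0.05607717895900257
-166.28518810812156 0.03458612438536584
lime cap [0.4436 0.0833]
[array([0.4538, 0.1102]), array([0.4667, 0.0651])] -74.03782641887933 0.0469086345996129
palecap [0.44611051 0.38057497]
lime [array([ 0.4395, -0.0784]), array([0.0627, 0.0642]), np.float64(38.4261)]
navy [array([ 0.621 , -0.1539]), array([0.0771, 0.0535]), np.float64(24.0824)]
pale [array([0.6429, 0.3031]), array([0.0756, 0.0742]), np.float64(27.8051)]
```

White is at (0.6056, 0.1455), consistent across the cap and shoulder measurements and both cameras. Picking it up now.

drive_tool(increments="0.015 0.035 0 0; 0.015 0.035 0 0; 0.011 0.029 0 0; 0 0 -0.02 0; 0 0 -0.03 0; 0 0 -0.03 0; 0 0 -0.03 0; 0 0 -0.03 0; 0 0 -0.03 0; 0 0 -0.02 0; 0 0 -0.012 0; 0 0 0 0", grip=1, squeeze=40)

```text
t: 3.17
eef_pos: [0.6037, 0.1423, 0.0486]
tool_rot: [0.001, 0.976, 0.22, -0.003]
contact_force: [-0.7, -0.2, 0.4]
gripper_width: 0.998
```

Run:
```python
from station import bot
import cv2
im=bot.read_camera('wrist');cv2.imwrite('pics/w2.png',im[:,:,::-1])
s=bot.get_obs();print(s['eef_pos'],s['contact_force'])
```

```text
[0.60489324 0.14311264 0.05051023] [-0.02730578  0.03824273  1.34916206]
```

View pics/w2.png

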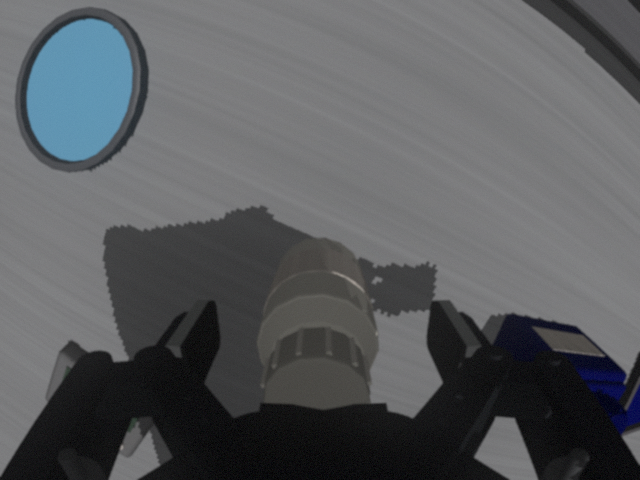

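The wrist view shows the white bottle between the pads (columns 260–378, centred at 318 between pads at 218 and 430), so I'll close.

drive_tool(increments="0 0 0 0; 0 0 0 0; 0 0 0 0; 0 0 0 0; 0 0 0 0; 0 0 0 0; 0 0 0 0; 0 0 0 0; 0 0 0.01 0; 0 0 0.02 0; 0 0 0.03 0; 0 0 0.03 0", grip=0, squeeze=40)

```text
t: 4.22
eef_pos: [0.6044, 0.1444, 0.1419]
tool_rot: [0.0, 0.975, 0.221, -0.001]
contact_force: [0.8, 0.1, -2.1]
gripper_width: 0.477
```

drive_tool(increments="0 0 0.03 0; -0.003 -0.01 0.03 0; -0.006 -0.02 0.02 0; -0.0095 -0.0336 0 0; -0.0095 -0.0336 0 0; -0.0095 -0.0336 0 0; -0.0095 -0.0336 0 0; -0.0095 -0.0336 0 0; -0.0095 -0.0336 0 0; -0.0095 -0.0336 0 0; -0.0095 -0.0336 0 0; -0.0095 -0.0336 0 0")

```text
t: 5.22
eef_pos: [0.5098, -0.1891, 0.2219]
tool_rot: [0.0, 0.975, 0.221, 0.0]
contact_force: [0.0, 0.2, -1.9]
gripper_width: 0.48
```

drive_tool(increments="-0.0095 -0.0336 0 0; -0.0095 -0.0336 0 0; -0.0095 -0.0336 0 0; -0.0095 -0.0336 0 0; -0.006 -0.02 0 0; -0.003 -0.01 0 0; 0 0 0 0; 0 0 0 0")

```text
t: 5.88
eef_pos: [0.4642, -0.351, 0.2214]
tool_rot: [-0.001, 0.975, 0.221, 0.0]
contact_force: [0.3, 0.5, -2.0]
gripper_width: 0.476
```

```bash
cat > look.py <<'E'
import sys
from station import bot
from h import *
n=sys.argv[1]
for k in sys.argv[2:]:
    c=bot.calibration(k);np.save(f'{n}_{k}.npy',c);cv2.imwrite(f'pics/{n}_{k}.png',bot.read_camera(k)[:,:,::-1])
s=bot.get_obs();print(s['t'],s['eef_pos'].round(4),s['tool_rot'].round(3),s['q'].round(2),s['contact_force'].round(1))
E
python3 look.py a wrist
```

```text
5.9333 [ 0.4648 -0.35    0.2214] [-0.001  0.975  0.222  0.   ] [ 0.68  0.37 -0.18  1.81  0.07  0.98 -0.65] [ 1.5  0.3 -2.7]
```

View pics/a_wrist.png

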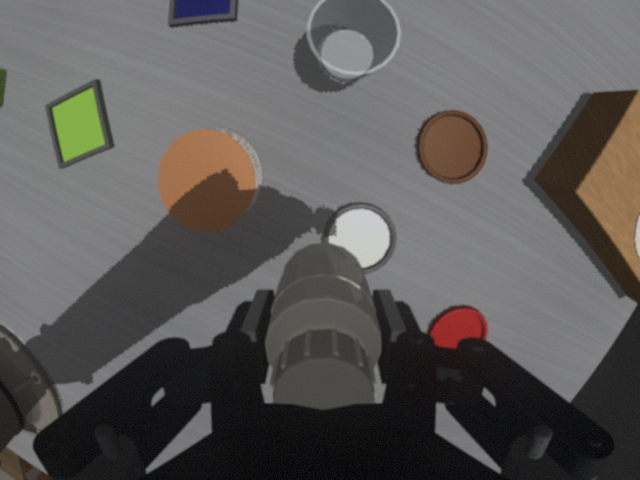

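Run:
```python
from h import *
c=np.load('a_wrist.npy',allow_pickle=True).item()
im=cv2.imread('pics/a_wrist.png')
cv2.imwrite('pics/c6.png',cv2.resize(im[190:290,300:420],None,fx=5,fy=5,interpolation=cv2.INTER_CUBIC))
# ring points prediction for hypothesised centre vs measured edges
for p in ((.4535,-.394),(.4545,-.3925)):
    for a in (0,90,180,270):
        q=(p[0]+.03*np.cos(np.radians(a)),p[1]+.03*np.sin(np.radians(a)),.004);print(p,a,np.array(proj(c,q,True)).round(1),end=' ')
    print(np.array(proj(c,(*p,.004),True)).round(1))
print(onz(c,360,237,.008,True))
```

```text
(0.4535, -0.394) 0 [374.5 212.4] (0.4535, -0.394) 90 [331.9 227. ] (0.4535, -0.394) 180 [346.1 266.8] (0.4535, -0.394) 270 [387.4 252.9] [360.1 240.1]
(0.4545, -0.3925) 0 [373.6 210.8] (0.4545, -0.3925) 90 [330.9 225.4] (0.4545, -0.3925) 180 [345.2 265.3] (0.4545, -0.3925) 270 [386.6 251.4] [359.2 238.6]
[ 0.45706452 -0.3915982 ]
```

View pics/c6.png

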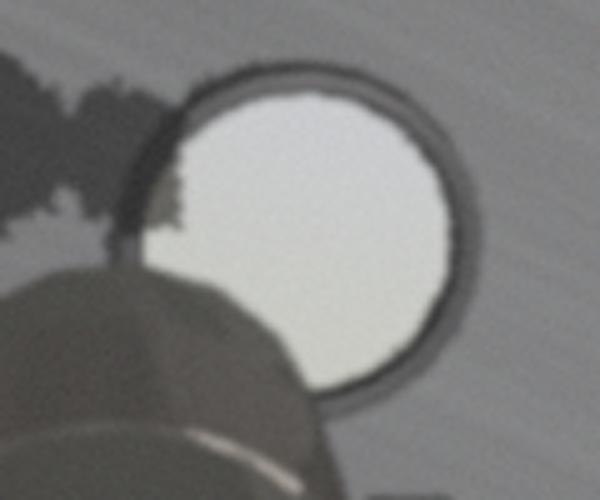

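drive_tool(increments="-0.006 -0.021 0 0; -0.006 -0.022 -0.02 0; 0 0 -0.03 0; 0 0 -0.03 0; 0 0 -0.03 0; 0 0 -0.02 0; 0 0 -0.015 0; 0 0 -0.005 0; 0 0 0 0")

```text
t: 6.68
eef_pos: [0.4525, -0.3926, 0.0702]
tool_rot: [-0.001, 0.975, 0.222, -0.0]
contact_force: [-0.6, 0.1, -1.9]
gripper_width: 0.484
```

```bash
python3 look.py b wrist
```

```text
6.7333 [ 0.453  -0.3935  0.0714] [-0.     0.975  0.222  0.   ] [ 0.72  0.58 -0.14  1.87  0.12  0.7  -0.61] [-0.5  0.3 -2.1]
```

View pics/b_wrist.png

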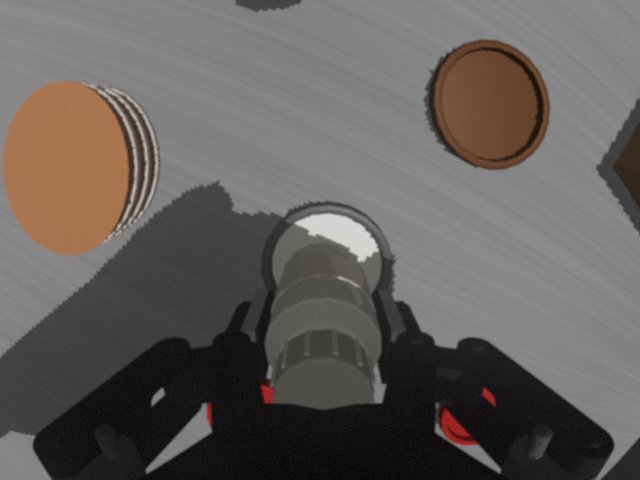

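The bottle is centred over the holder: foot at column 326, ring centre at 327. Lowering the last 17 mm.

drive_tool(increments="0 0 -0.008 0; 0 0 -0.005 0; 0 0 -0.003 0; 0 0 -0.001 0; 0 0 0 0; 0 0 0 0")

```text
t: 7.23
eef_pos: [0.4525, -0.3952, 0.0567]
tool_rot: [0.0, 0.975, 0.22, 0.0]
contact_force: [-5.1, 4.3, 17.2]
gripper_width: 0.477
```

```bash
python3 look.py d wrist
```

```text
7.2833 [ 0.4525 -0.3952  0.0568] [0.    0.975 0.221 0.   ] [ 0.72  0.6  -0.13  1.87  0.12  0.67 -0.62] [-3.7  4.5 16.4]
```

View pics/d_wrist.png

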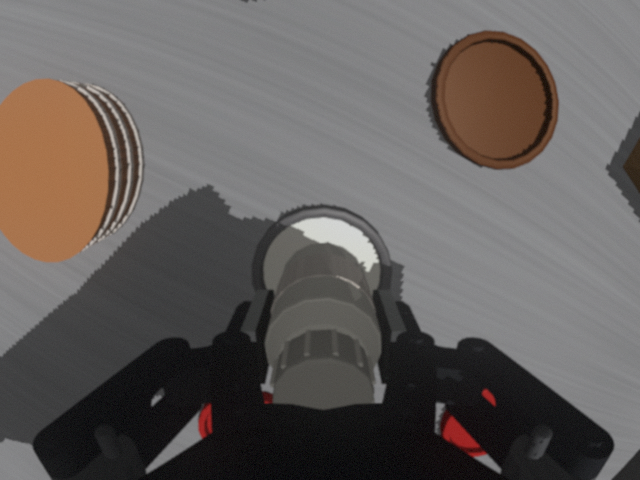

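Run:
```python
from h import *
c=np.load('d_wrist.npy',allow_pickle=True).item()
for v in (206,212,240,243,246,249): print(v,[onz(c,324,v,z,True).round(4) for z in (.004,.007,.01)])
a=np.array([.9026,.43])
for p in ((.4547,-.3922),(.454,-.3945)):
  p=np.array(p)
  print('foot edge',[np.round(proj(c,(*(p+.021*a),z),True),1) for z in (.004,.007,.01)],'floor',np.round(proj(c,(*(p+.03*a),.004),True),1),'rim out',np.round(proj(c,(*(p+.035*a),.01),True),1))
im=cv2.imread('pics/d_wrist.png');cv2.imwrite('pics/c7.png',cv2.resize(im[195:345,240:410],None,fx=4,fy=4,interpolation=cv2.INTER_CUBIC))
```

```text
206 [array([ 0.4864, -0.3785]), array([ 0.4869, -0.3783]), array([ 0.4874, -0.378 ])]
212 [array([ 0.4837, -0.3798]), array([ 0.4843, -0.3795]), array([ 0.4849, -0.3792])]
240 [array([ 0.4711, -0.3858]), array([ 0.4719, -0.3854]), array([ 0.4727, -0.385 ])]
243 [array([ 0.4697, -0.3865]), array([ 0.4705, -0.3861]), array([ 0.4713, -0.3857])]
246 [array([ 0.4683, -0.3871]), array([ 0.4692, -0.3867]), array([ 0.47  , -0.3863])]
249 [array([ 0.4669, -0.3878]), array([ 0.4678, -0.3874]), array([ 0.4687, -0.3869])]
foot edge [array([321.4, 233.2]), array([321.4, 234.9]), array([321.3, 236.6])] floor [321.3 215.1] rim out [321.3 207.4]
foot edge [array([325. , 236.4]), array([325.1, 238.1]), array([325.1, 239.9])] floor [325.  218.4] rim out [325.1 210.8]
```

View pics/c7.png

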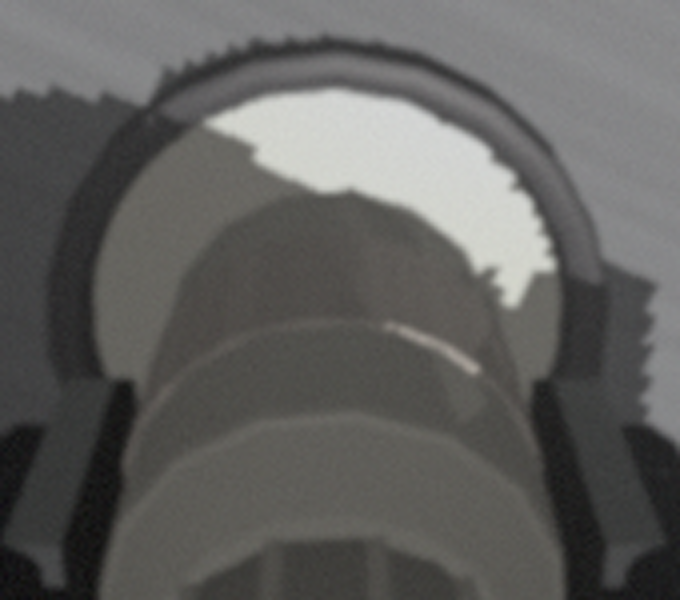

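drive_tool(increments="0 0 0.001 0; 0 0 0 0; 0 0 0 0; 0 0 0 0; 0 0 0 0; 0 0 0 0", grip=0.7)

```text
t: 7.78
eef_pos: [0.4519, -0.3951, 0.0551]
tool_rot: [-0.0, 0.975, 0.221, -0.0]
contact_force: [0.4, -0.5, 0.0]
gripper_width: 0.704
```

```bash
python3 look.py e wrist
python3 - <<'E'
import cv2
im=cv2.imread('pics/e_wrist.png');cv2.imwrite('pics/c8.png',cv2.resize(im[195:345,240:410],None,fx=4,fy=4,interpolation=cv2.INTER_CUBIC))
E
```

```text
7.8333 [ 0.4519 -0.3951  0.0551] [-0.     0.975  0.221 -0.   ] [ 0.72  0.61 -0.13  1.87  0.12  0.67 -0.62] [-0.5 -0.6  0.1]
```

View pics/c8.png

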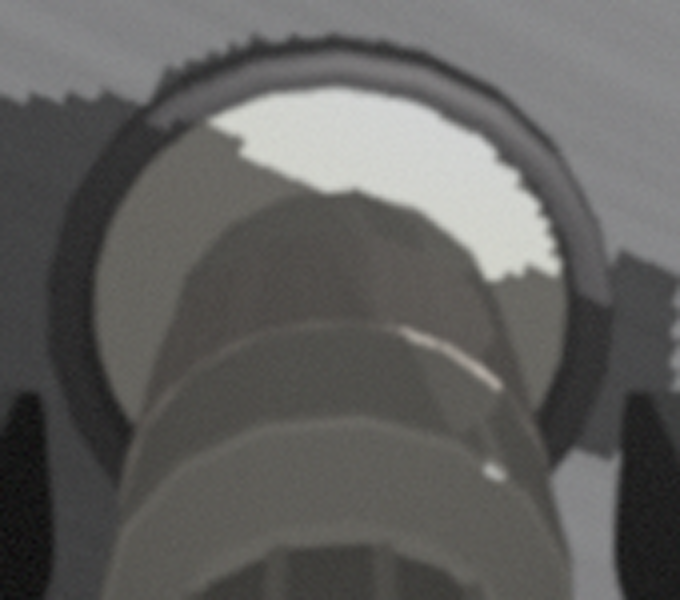

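drive_tool(increments="0 0 0.01 0; 0 0 0.02 0; 0 0 0.03 0; 0 0 0.04 0; 0 0 0.04 0; 0 0 0.03 0; 0 0 0 0; 0 0 0 0")

```text
t: 8.5
eef_pos: [0.453, -0.3959, 0.2283]
tool_rot: [0.002, 0.975, 0.22, 0.002]
contact_force: [-0.9, 0.4, -0.6]
gripper_width: 0.699
```

```bash
python3 look.py f wrist scene
python3 - <<'E'
import cv2
im=cv2.imread('pics/f_scene.png');cv2.imwrite('pics/c9.png',cv2.resize(im[240:360,170:290],None,fx=5,fy=5,interpolation=cv2.INTER_CUBIC))
E
```

```text
8.6 [ 0.4514 -0.3948  0.225 ] [-0.     0.975  0.221 -0.   ] [ 0.74  0.39 -0.16  1.76  0.07  1.   -0.57] [-0.6 -0.5 -1. ]
```

View pics/f_wrist.png

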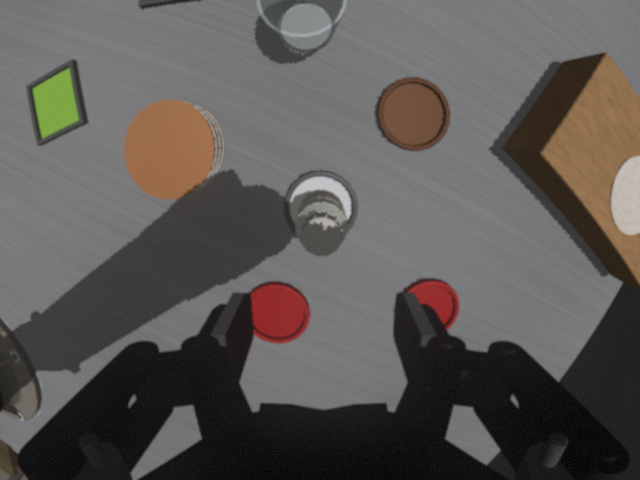

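View pics/c9.png

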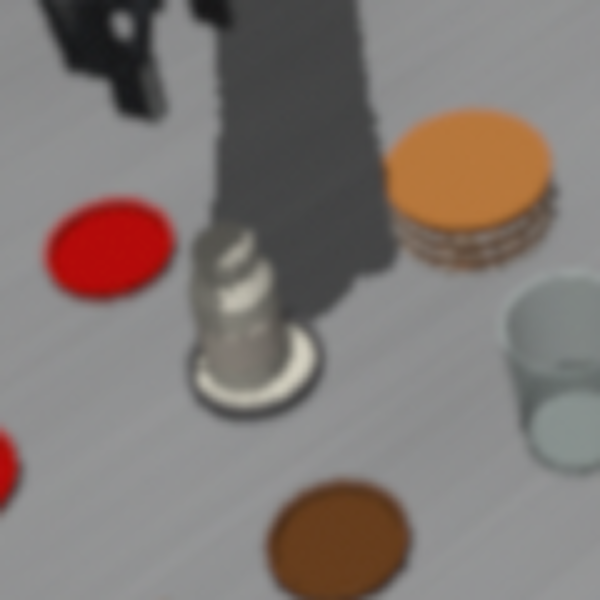

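Run:
```python
from h import *
w=np.load('f_wrist.npy',allow_pickle=True).item();s=np.load('f_scene.npy',allow_pickle=True).item()
im=cv2.imread('pics/f_wrist.png');cv2.imwrite('pics/c10.png',cv2.convertScaleAbs(cv2.resize(im[160:270,270:380],None,fx=5,fy=5,interpolation=cv2.INTER_CUBIC),alpha=1.6))
for p in ((.4547,-.3922),(.451,-.395)):
    for z in (.004,.068,.094): print(p,z,'wrist crop',((np.array(proj(w,(*p,z),True))-[270,160])*5).round(),'scene crop',((np.array(proj(s,(*p,z)))-[170,240])*5).round())
```

```text
(0.4547, -0.3922) 0.004 wrist crop [251. 234.] scene crop [251. 361.]
(0.4547, -0.3922) 0.068 wrist crop [250. 314.] scene crop [232. 276.]
(0.4547, -0.3922) 0.094 wrist crop [249. 358.] scene crop [224. 240.]
(0.451, -0.395) 0.004 wrist crop [256. 257.] scene crop [242. 360.]
(0.451, -0.395) 0.068 wrist crop [256. 342.] scene crop [223. 275.]
(0.451, -0.395) 0.094 wrist crop [256. 388.] scene crop [215. 239.]
```

View pics/c10.png

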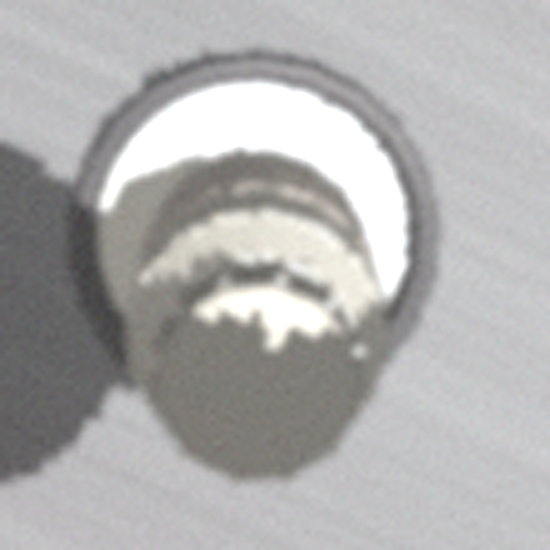

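White stands upright on its floor, about 4–5 mm off centre (the limit is 14 mm), with no finger force. Next is lime.

drive_tool(increments="0 0.015 0 -0.02; 0 0.033 0 -0.03; 0 0.033 0 -0.03; 0 0.033 0 -0.03; 0 0.033 0 -0.03; 0 0.033 0 -0.03; 0 0.033 0 -0.015; 0 0.033 0 0; 0 0.033 0 0; 0 0.033 0 0; 0 0.033 0 0; 0 0.033 0 0", grip=1)

```text
t: 9.6
eef_pos: [0.4505, -0.0157, 0.2239]
tool_rot: [-0.0, 0.992, 0.13, -0.002]
contact_force: [0.2, 0.7, 0.2]
gripper_width: 0.996
```

drive_tool(increments="-0.003 0.033 0 0; -0.003 0.015 -0.01 0; 0 0 -0.01 0; 0 0 0 0; 0 0 0 0")

```text
t: 10.02
eef_pos: [0.4449, 0.0296, 0.2039]
tool_rot: [0.0, 0.992, 0.129, -0.002]
contact_force: [-0.2, -1.0, 0.6]
gripper_width: 1.003
```

```bash
python3 look.py g wrist
```

```text
10.0667 [0.4455 0.0294 0.2046] [ 0.     0.992  0.129 -0.001] [ 0.15  0.19 -0.4   2.11  0.1   0.86 -1.61] [0.8 0.1 0.7]
```

View pics/g_wrist.png

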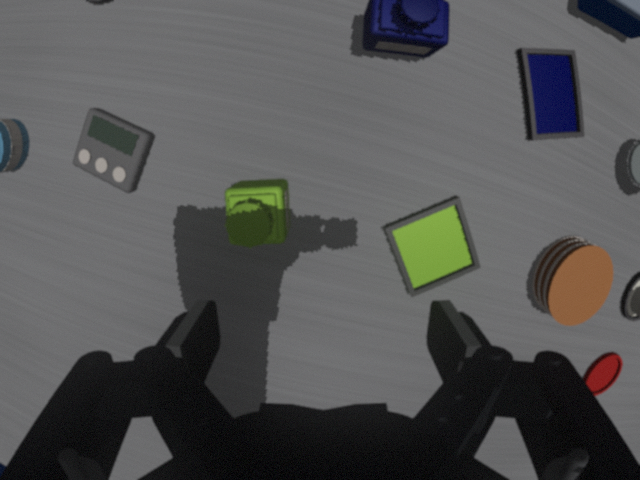

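Run:
```python
from h import *
im=cv2.imread('pics/g_wrist.png');c=np.load('g_wrist.npy',allow_pickle=True).item()
cv2.imwrite('pics/c11.png',cv2.convertScaleAbs(cv2.resize(im[165:260,205:310],None,fx=6,fy=6,interpolation=cv2.INTER_CUBIC),alpha=1.6))
hsv=cv2.cvtColor(im,cv2.COLOR_BGR2HSV)
m=cv2.inRange(hsv,(30,100,60),(50,255,255));k=m*0;k[190:310,370:490]=m[190:310,370:490]
ct=max(cv2.findContours(k,0,1)[0],key=cv2.contourArea)
w=np.array([onz(c,*p[0],.004,True) for p in ct],np.float32);print('holder',cv2.minAreaRect(w))
```

```text
holder ((0.44073405861854553, -0.07808263599872589), (0.063594289124012, 0.06459000706672668), 38.27916717529297)
```

View pics/c11.png

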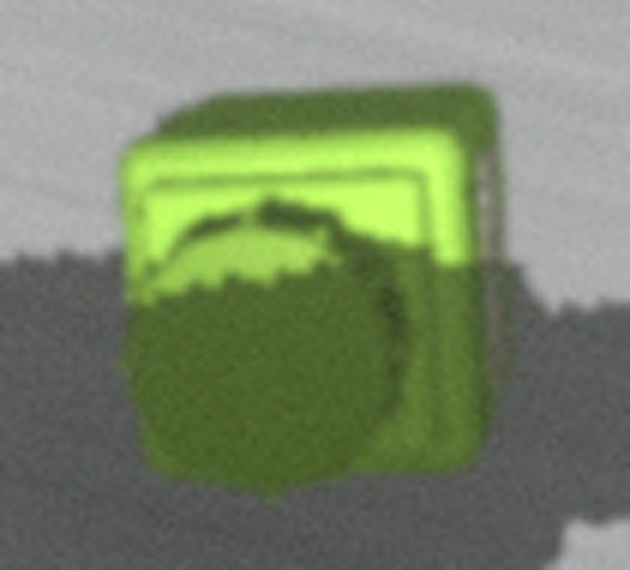

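Run:
```python
from h import *
c=np.load('g_wrist.npy',allow_pickle=True).item()
P=np.array([onz(c,205+x/6,165+y/6,.05,True) for x,y in ((122,143),(464,132),(486,470),(143,476))])
print(P.round(4),P.mean(0).round(4))
for i,j in((0,1),(3,2),(1,2),(0,3)): d=P[j]-P[i];print(np.degrees(np.arctan2(d[1],d[0])).round(1),np.hypot(*d).round(4))
print('cap',onz(c,205+268/6,165+358/6,.076,True))
```

```text
[[0.4554 0.1105]
 [0.4673 0.068 ]
 [0.425  0.0551]
 [0.4125 0.0992]] [0.44   0.0832]
-74.4 0.0441
-74.1 0.0459
-163.0 0.0442
-165.3 0.0444
cap [0.44027509 0.08253425]
```

drive_tool(increments="-0.001 0.017 0 0; -0.002 0.02 0 0; -0.0015 0.0165 0 0; 0 0 -0.015 0; 0 0 -0.03 0; 0 0 -0.03 0; 0 0 -0.03 0; 0 0 -0.03 0; 0 0 -0.02 0; 0 0 -0.012 0; 0 0 0 0; 0 0 0 0")

```text
t: 11.07
eef_pos: [0.4416, 0.0833, 0.0381]
tool_rot: [0.0, 0.992, 0.129, -0.001]
contact_force: [0.7, 0.8, 0.4]
gripper_width: 1.001
```

```bash
python3 look.py i wrist
```

```text
11.1167 [0.4422 0.0837 0.0388] [0.    0.992 0.129 0.   ] [-0.05  0.48 -0.33  2.22  0.33  0.49 -1.95] [-0.  -0.3  0.6]
```

View pics/i_wrist.png

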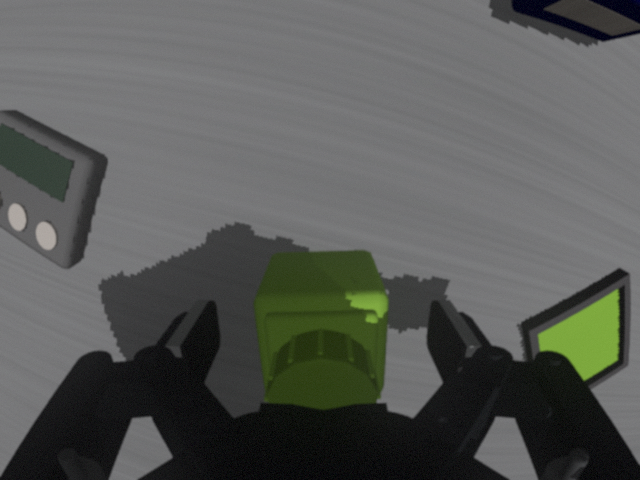

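The lime bottle is centred between the pads (columns 257–388) and square to them. Closing.

drive_tool(increments="0 0 0 0; 0 0 0 0; 0 0 0 0; 0 0 0 0; 0 0 0 0; 0 0 0 0; 0 0 0 0; 0 0 0 0; 0 0 0 0", grip=0, squeeze=40)

```text
t: 11.87
eef_pos: [0.4421, 0.0844, 0.0393]
tool_rot: [0.0, 0.992, 0.129, 0.001]
contact_force: [-1.7, -0.3, 7.0]
gripper_width: 0.538
```

drive_tool(increments="0 0 0.01 0; 0 0 0.02 0; 0 0 0.03 0; 0 0 0.03 0; 0 -0.005 0.01 0.05; 0 -0.02 0 0.08; 0 -0.03 0 0.08; 0 -0.03 0 0.08; 0 -0.03 0 0.08; 0 -0.02 0 0.04; 0 0 0 0; 0 0 0 0")

```text
t: 12.87
eef_pos: [0.4411, -0.0518, 0.1388]
tool_rot: [0.0, 0.945, 0.327, 0.0]
contact_force: [-0.5, -0.4, -0.8]
gripper_width: 0.528
```

```bash
python3 look.py j wrist
```

```text
12.9167 [ 0.4413 -0.0506  0.1388] [-0.     0.945  0.328  0.   ] [ 0.37  0.3  -0.45  2.17  0.2   0.71 -1.12] [ 0.7 -0.4 -1. ]
```

View pics/j_wrist.png

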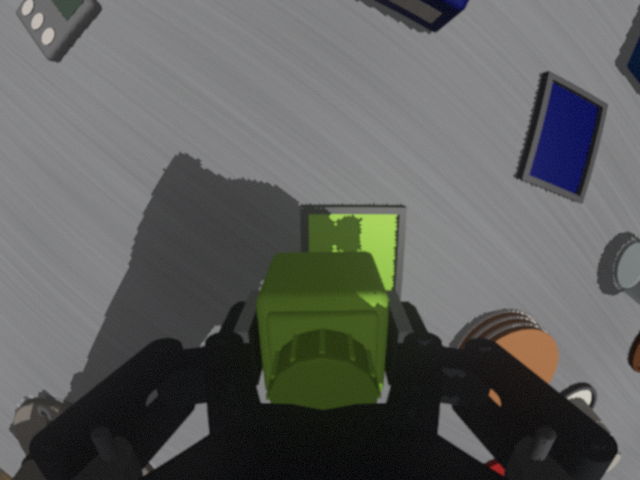

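drive_tool(increments="0 -0.01 0 0; 0.001 -0.0165 0 0; 0 0 -0.015 0; 0 0 -0.025 0; 0 0 -0.025 0; 0 0 -0.015 0; 0 0 -0.004 0; 0 0 0 0; 0 0 0 0")

```text
t: 13.67
eef_pos: [0.443, -0.0767, 0.0549]
tool_rot: [0.0, 0.944, 0.329, 0.0]
contact_force: [0.8, 0.0, -1.7]
gripper_width: 0.533
```

```bash
python3 look.py k wrist
```

```text
13.7167 [ 0.4433 -0.0769  0.0552] [0.    0.944 0.329 0.001] [ 0.34  0.46 -0.37  2.21  0.32  0.53 -1.17] [-0.4 -0.3 -1.2]
```

View pics/k_wrist.png

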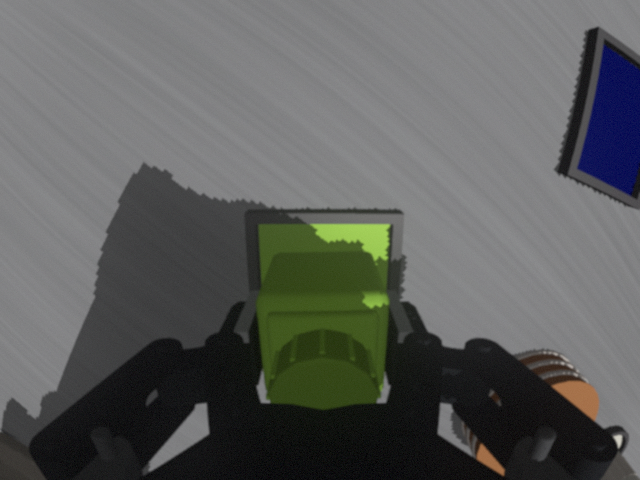

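Run:
```python
from h import *
c=np.load('k_wrist.npy',allow_pickle=True).item()
a=np.array([.785,.62])
f=onz(c,324,252,.016,True);e=onz(c,324,224,.004,True);r=onz(c,324,210,.01,True)
print(f,e,r,'gap floor',(e-f)@a,'rim-foot',(r-f)@a, 'centres bottle',f-.023*a,'holder',e-.032*a,r-.037*a)
```

```text
[ 0.45788391 -0.06416891] [ 0.46580793 -0.05792779] [ 0.47213968 -0.05288259] gap floor 0.010089849051904819 rim-foot 0.018188294152752624 centres bottle [ 0.43982891 -0.07842891] holder [ 0.44068793 -0.07776779] [ 0.44309468 -0.07582259]
```

Clearance on the far side is about 10 mm, against 9 mm when perfectly centred, so I'll lower it.

drive_tool(increments="0.001 0.001 -0.005 0; 0 0 -0.004 0; 0 0 -0.002 0; 0 0 -0.0005 0; 0 0 0 0; 0 0 0 0")

```text
t: 14.22
eef_pos: [0.4437, -0.0762, 0.0433]
tool_rot: [0.0, 0.944, 0.329, 0.0]
contact_force: [-1.7, -0.2, 5.3]
gripper_width: 0.534
```

Contact at the expected height (TCP z 0.0433, 5 N). Releasing.

drive_tool(increments="0 0 0 0; 0 0 0 0; 0 0 0 0; 0 0 0 0; 0 0 0 0", grip=0.75)

```text
t: 14.63
eef_pos: [0.4435, -0.0762, 0.0428]
tool_rot: [-0.0, 0.944, 0.329, -0.0]
contact_force: [-0.2, 0.5, -0.1]
gripper_width: 0.747
```

drive_tool(increments="0 0 0.01 0; 0 0 0.02 0; 0 0 0.03 0; 0 0 0.04 0; 0 0 0.04 0; 0 0 0.03 0; 0 0 0.01 0; 0 0 0 0; 0 0 0 0")

```text
t: 15.38
eef_pos: [0.4432, -0.0763, 0.223]
tool_rot: [0.0, 0.944, 0.329, 0.0]
contact_force: [-0.6, 0.3, 0.1]
gripper_width: 0.752
```

```bash
python3 look.py l wrist
```

```text
15.4333 [ 0.4426 -0.0762  0.2219] [-0.     0.944  0.329 -0.001] [ 0.47  0.18 -0.48  2.08  0.1   0.91 -0.97] [-1.   0.2  0.5]
```

View pics/l_wrist.png

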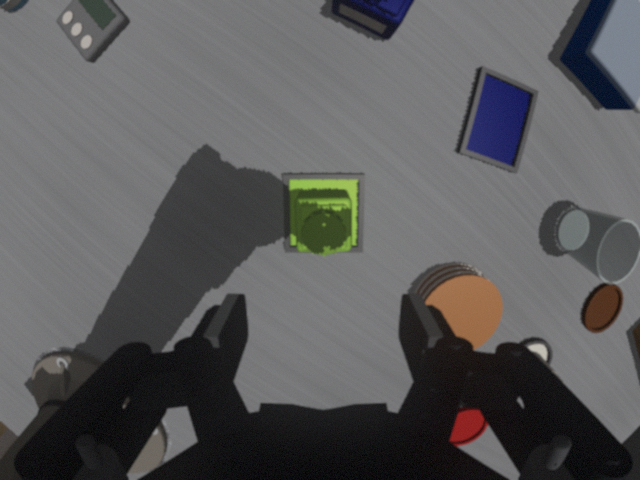

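Lime stands in its holder with floor visible on every side (centre (323,213)). Next is pale blue.

drive_tool(increments="0 0.015 0 0; 0 0.033 0 0; 0 0.033 0 0; 0 0.033 0 0; 0 0.033 0 0; 0 0.033 0 0; 0 0.033 0 0; 0 0.033 0 0; 0 0.033 0 0; 0 0.033 0 0; 0 0.033 0 0; 0 0.033 0 0", grip=1)

```text
t: 16.43
eef_pos: [0.4422, 0.3027, 0.2204]
tool_rot: [0.0, 0.944, 0.329, -0.002]
contact_force: [1.1, -0.7, -0.3]
gripper_width: 1.002
```

drive_tool(increments="0 0.02 0 0; 0 0.01 0 0; 0 0 0 0; 0 0 0 0; 0 0 0 0")

```text
t: 16.85
eef_pos: [0.4436, 0.3297, 0.2218]
tool_rot: [0.001, 0.945, 0.328, -0.001]
contact_force: [0.5, -0.4, -0.1]
gripper_width: 0.999
```

```bash
python3 look.py m wrist
python3 - <<'E'
import cv2
E
```

```text
16.9 [0.4438 0.3296 0.2221] [ 0.001  0.945  0.328 -0.001] [-0.22  0.39 -0.67  1.85  0.28  1.   -1.91] [ 0.3  0.2 -0.7]
```

View pics/m_wrist.png

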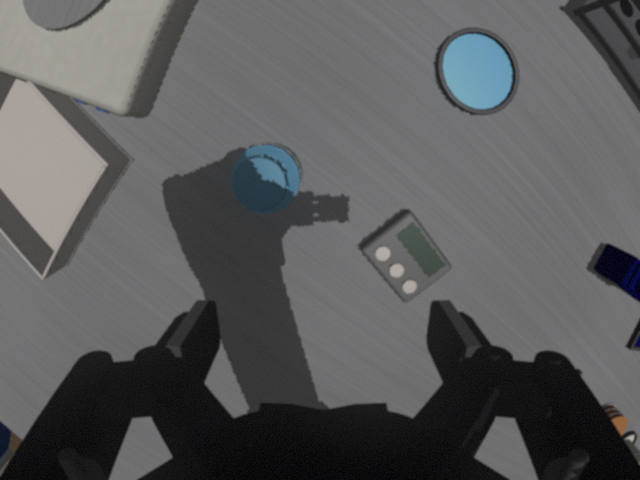

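Run:
```python
from h import *
im=cv2.imread('pics/m_wrist.png');c=np.load('m_wrist.npy',allow_pickle=True).item()
cv2.imwrite('pics/c12.png',cv2.convertScaleAbs(cv2.resize(im[130:230,215:325],None,fx=5,fy=5,interpolation=cv2.INTER_CUBIC),alpha=1.6))
hsv=cv2.cvtColor(im,cv2.COLOR_BGR2HSV)
m=cv2.inRange(hsv,(90,80,80),(115,255,255));k=m*0;k[20:125,425:530]=m[20:125,425:530]
ct=max(cv2.findContours(k,0,1)[0],key=cv2.contourArea)
w=np.array([onz(c,*p[0],.004,True) for p in ct],np.float32);print('holder',cv2.minAreaRect(w),cv2.fitEllipse(w))
```

```text
holder ((0.6439329981803894, 0.3004823923110962), (0.07564162462949753, 0.07346320897340775), 37.79342269897461) ((0.6439177393913269, 0.3004632890224457), (0.07344519346952438, 0.07544716447591782), 152.92755126953125)
```

View pics/c12.png

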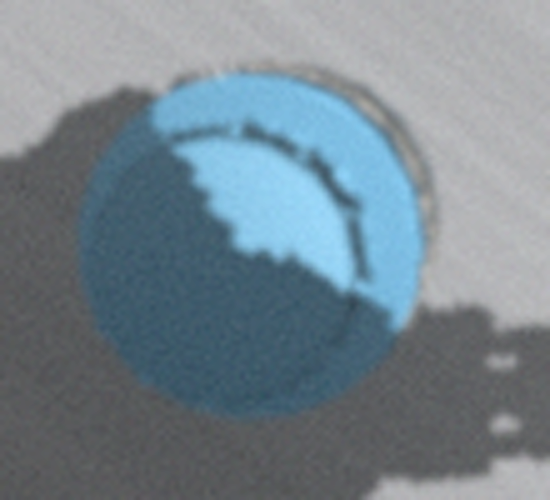

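Run:
```python
from h import *
c=np.load('m_wrist.npy',allow_pickle=True).item()
f=lambda x,y,z:onz(c,215+x/5,130+y/5,z,True)
print(f(251,244,.043),f(222,270,.07), np.hypot(*(f(78,244,.043)-f(425,244,.043))),np.hypot(*(f(250,70,.043)-f(250,418,.043))))
```

```text
[0.44161637 0.38917482] [0.44109019 0.38913361] 0.05768309122935741 0.05770402864509979
```

drive_tool(increments="-0.001 0.02 0 0; -0.001 0.025 0 0; 0 0.0145 -0.01 0; 0 0 -0.03 0; 0 0 -0.035 0; 0 0 -0.035 0; 0 0 -0.03 0; 0 0 -0.025 0; 0 0 -0.015 0; 0 0 -0.008 0; 0 0 0 0; 0 0 0 0")

```text
t: 17.9
eef_pos: [0.4421, 0.3915, 0.0357]
tool_rot: [-0.0, 0.945, 0.328, 0.001]
contact_force: [1.0, -0.2, 0.5]
gripper_width: 1.0
```

```bash
python3 look.py n wrist
```

```text
17.95 [0.4423 0.392  0.0363] [-0.     0.945  0.328  0.001] [-0.43  0.68 -0.54  1.88  0.51  0.72 -2.16] [0.  0.4 0.7]
```

View pics/n_wrist.png

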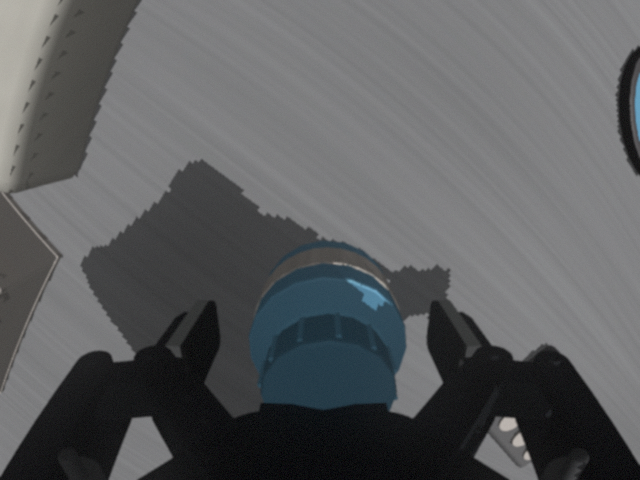

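The pale bottle is between the pads (columns 249–405), centred to about 2 mm. Closing.

drive_tool(increments="-0.002 -0.002 -0.001 0; 0 0 0 0; 0 0 0 0; 0 0 0 0; 0 0 0 0; 0 0 0 0; 0 0 0 0; 0 0 0 0; 0 0 0 0", grip=0, squeeze=40)

```text
t: 18.7
eef_pos: [0.4399, 0.3895, 0.0351]
tool_rot: [0.0, 0.944, 0.329, 0.001]
contact_force: [-1.0, -2.4, 8.0]
gripper_width: 0.67
```

```bash
python3 look.py o
```

```text
18.7 [0.4399 0.3895 0.0351] [0.    0.944 0.329 0.001] [-0.43  0.68 -0.53  1.89  0.51  0.71 -2.17] [-1.  -2.4  8. ]
```

drive_tool(increments="0 0 0.01 0; 0 0 0.02 0; 0 0 0.03 0; 0 0 0.03 0; 0.01 -0.005 0.01 0; 0.02 -0.01 0 0; 0.03 -0.013 0 0; 0.03 -0.013 0 0; 0.03 -0.013 0 0; 0.02 -0.01 0 0; 0 0 0 0; 0 0 0 0")

```text
t: 19.7
eef_pos: [0.5807, 0.3238, 0.1341]
tool_rot: [0.0, 0.945, 0.327, 0.0]
contact_force: [-1.4, 0.8, -1.3]
gripper_width: 0.665
```

```bash
python3 look.py p wrist
```

```text
19.75 [0.579  0.3254 0.1341] [-0.     0.945  0.328 -0.   ] [-0.2   0.65 -0.58  1.65  0.41  0.97 -1.83] [-1.6  1.2 -1. ]
```

View pics/p_wrist.png

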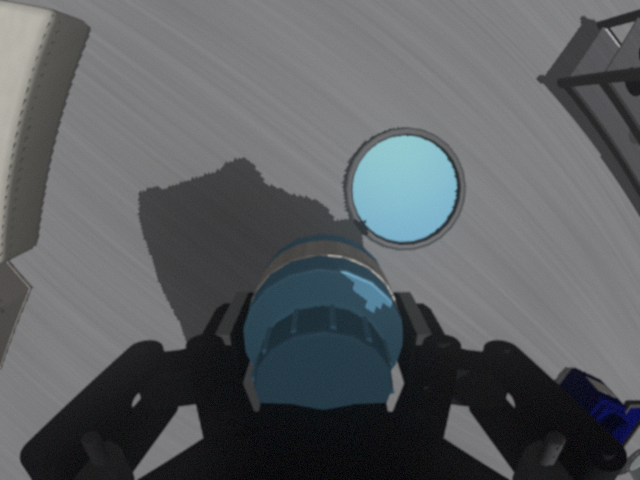

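Run:
```python
from h import *
im=cv2.imread('pics/p_wrist.png');c=np.load('p_wrist.npy',allow_pickle=True).item()
hsv=cv2.cvtColor(im,cv2.COLOR_BGR2HSV)
m=cv2.inRange(hsv,(85,60,120),(115,255,255));k=m*0;k[120:250,345:470]=m[120:250,345:470]
ct=max(cv2.findContours(k,0,1)[0],key=cv2.contourArea)
w=np.array([onz(c,*p[0],.004,True) for p in ct],np.float32);print('holder',cv2.fitEllipse(w))
a=np.array([.785,.62])
f=onz(c,324,236,.095,True);print('foot?',f,f-.029*a)
```

```text
holder ((0.6427122950553894, 0.3009773790836334), (0.07478147745132446, 0.07506189495325089), 141.16348266601562)
foot? [0.60152191 0.34095053] [0.57875691 0.32297053]
```

drive_tool(increments="0.015 -0.006 0 0; 0.025 -0.01 0 0; 0.0235 -0.0085 0 0; 0 0 -0.015 0; 0 0 -0.025 0; 0 0 -0.025 0; 0 0 -0.012 0; 0 0 -0.004 0; 0 0 0 0; 0 0 0 0")

```text
t: 20.58
eef_pos: [0.643, 0.302, 0.0541]
tool_rot: [-0.0, 0.944, 0.329, 0.001]
contact_force: [-0.2, -0.7, -1.2]
gripper_width: 0.663
```

```bash
python3 look.py r wrist
python3 - <<'E'
import cv2
im=cv2.imread('pics/r_wrist.png');cv2.imwrite('pics/c13.png',cv2.convertScaleAbs(cv2.resize(im[190:340,225:425],None,fx=4,fy=4,interpolation=cv2.INTER_CUBIC),alpha=1.4))
E
```

```text
20.6333 [0.6435 0.302  0.0546] [-0.     0.944  0.329  0.001] [-0.18  0.8  -0.52  1.56  0.48  0.9  -1.78] [ 0.1  0.4 -2.1]
```

View pics/c13.png

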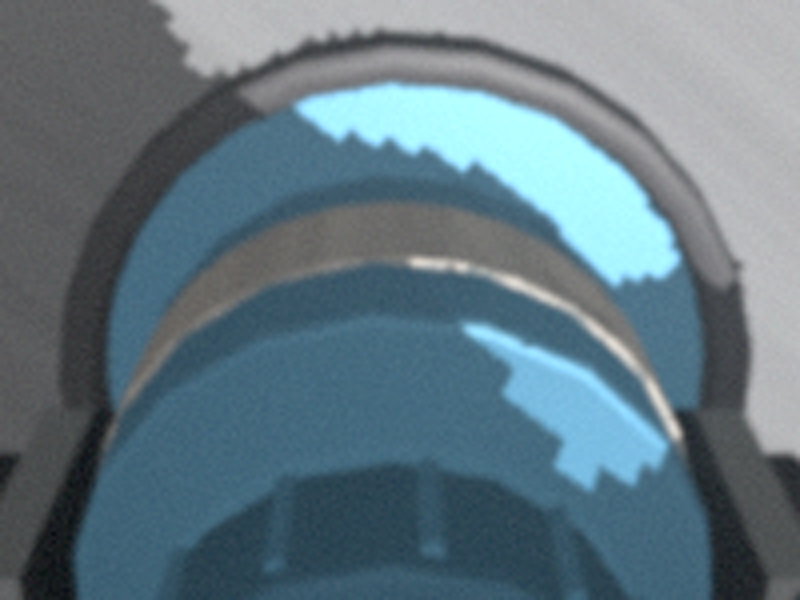

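Run:
```python
from h import *
c=np.load('r_wrist.npy',allow_pickle=True).item();a=np.array([.785,.62])
f=onz(c,325,234.5,.0195,True);e=onz(c,325,210.5,.004,True);print((e-f)@a,f-.029*a,e-.038*a)
```

```text
0.007407334197751538 [0.64287143 0.30210748] [0.64165442 0.30107048]
```

Centred within about 2 mm. Lowering.

drive_tool(increments="-0.001 -0.001 -0.008 0; 0 0 -0.004 0; 0 0 -0.003 0; 0 0 -0.001 0; 0 0 0 0; 0 0 0 0")

```text
t: 21.13
eef_pos: [0.642, 0.2997, 0.0391]
tool_rot: [0.001, 0.945, 0.328, 0.0]
contact_force: [-6.3, -4.7, 14.5]
gripper_width: 0.671
```

drive_tool(increments="0 0 0.001 0; 0 0 0 0; 0 0 0 0; 0 0 0 0; 0 0 0 0; 0 0 0 0", grip=0.85)

```text
t: 21.63
eef_pos: [0.6419, 0.2998, 0.0375]
tool_rot: [0.0, 0.944, 0.329, -0.0]
contact_force: [0.4, -0.2, -0.2]
gripper_width: 0.848
```

drive_tool(increments="0 0 0.01 0; 0 0 0.02 0; 0 0 0.03 0; 0 0 0.04 0; 0 0 0.04 0; 0 0 0.03 0; 0 0 0.01 0; 0 0 0 0; 0 0 0 0")

```text
t: 22.38
eef_pos: [0.6419, 0.2997, 0.218]
tool_rot: [0.0, 0.944, 0.329, 0.0]
contact_force: [-0.6, -0.5, -0.7]
gripper_width: 0.854
```

```bash
python3 look.py s wrist
```

```text
22.4333 [0.6413 0.2992 0.2164] [ 0.     0.944  0.329 -0.001] [-0.14  0.63 -0.59  1.47  0.37  1.15 -1.7 ] [-0.8  0.5  0.4]
```

View pics/s_wrist.png

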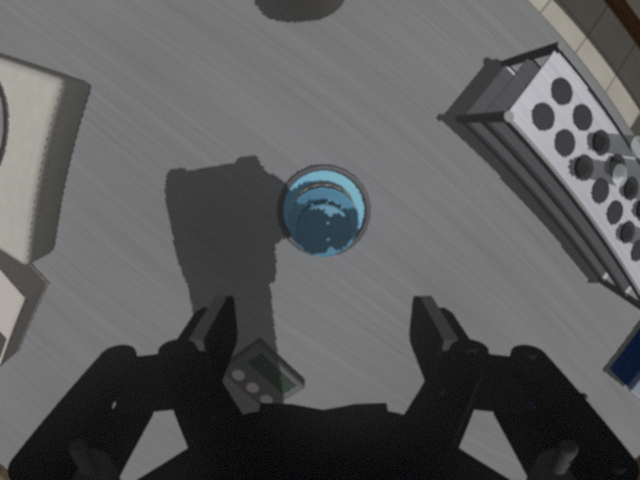

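Pale stands in its holder at (325,210). Next is navy, turning the jaws onto its 38 mm side.

drive_tool(increments="-0.002 -0.02 0 0.08; -0.002 -0.03 0 0.1; -0.002 -0.03 0 0.1; -0.002 -0.03 0 0.1; -0.002 -0.03 0 0.1; -0.002 -0.03 0 0.1; -0.002 -0.03 0 0.1; -0.002 -0.03 0 0.1; -0.002 -0.03 0 0.1; -0.002 -0.03 0 0.1; -0.002 -0.03 0 0.1; -0.002 -0.024 0 0.027", grip=1)

```text
t: 23.43
eef_pos: [0.6164, -0.0474, 0.2151]
tool_rot: [-0.002, 0.629, 0.777, -0.001]
contact_force: [-0.5, 0.2, -0.6]
gripper_width: 0.997
```

drive_tool(increments="0 0 0 0; 0 0 0 0; 0 0 0 0")

```text
t: 23.68
eef_pos: [0.6171, -0.0434, 0.2163]
tool_rot: [-0.001, 0.631, 0.776, -0.0]
contact_force: [-0.4, 0.3, 0.3]
gripper_width: 0.998
```

```bash
python3 look.py u wrist; python3 - <<'E'
E
```

```text
23.7333 [ 0.6173 -0.0425  0.2168] [-0.001  0.63   0.777 -0.   ] [ 0.57  0.56 -0.85  1.69  0.46  1.11 -0.2 ] [0.2 0.2 0. ]
```

View pics/u_wrist.png

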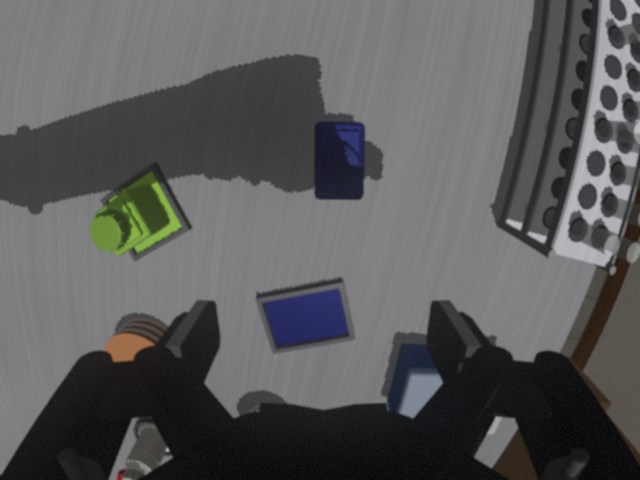

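Run:
```python
from h import *
im=cv2.imread('pics/u_wrist.png');c=np.load('u_wrist.npy',allow_pickle=True).item()
cv2.imwrite('pics/c14.png',cv2.convertScaleAbs(cv2.resize(im[110:210,290:400],None,fx=6,fy=6,interpolation=cv2.INTER_CUBIC),alpha=2.2))
hsv=cv2.cvtColor(im,cv2.COLOR_BGR2HSV)
m=cv2.inRange(hsv,(110,100,30),(130,255,255));k=m*0;k[270:360,250:365]=m[270:360,250:365]
ct=max(cv2.findContours(k,0,1)[0],key=cv2.contourArea)
w=np.array([onz(c,*p[0],.004,True) for p in ct],np.float32);print('holder',cv2.minAreaRect(w))
```

```text
holder ((0.6213244795799255, -0.15322870016098022), (0.07684177160263062, 0.052834101021289825), 23.729808807373047)
```

View pics/c14.png

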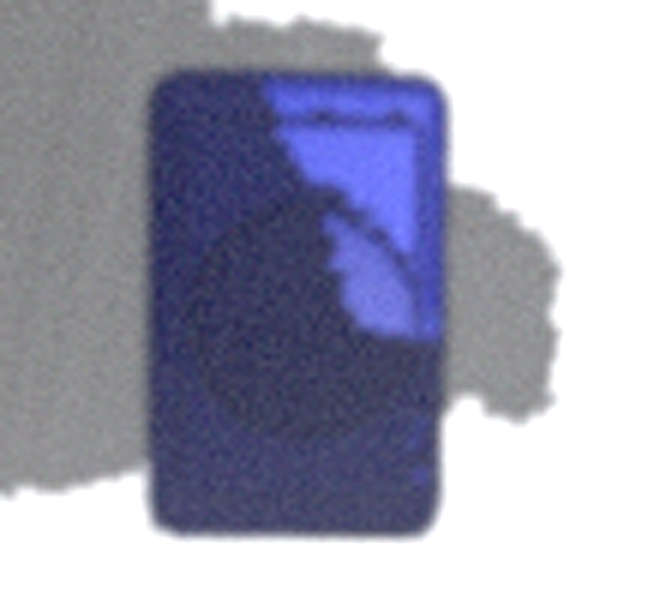

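Run:
```python
from h import *
c=np.load('u_wrist.npy',allow_pickle=True).item()
P=np.array([onz(c,290+x/6,110+y/6,.058,True) for x,y in ((150,72),(445,75),(440,535),(150,532))])
print(P.round(4),P.mean(0).round(4))
for i,j in((0,1),(3,2),(1,2),(0,3)): d=P[j]-P[i];print(np.degrees(np.arctan2(d[1],d[0])).round(1),np.hypot(*d).round(4))
print('cap',onz(c,290+305/6,110+320/6,.084,True))
```

```text
[[ 0.5939  0.0354]
 [ 0.6296  0.0428]
 [ 0.6418 -0.0144]
 [ 0.6056 -0.0217]] [0.6177 0.0105]
11.7 0.0365
11.4 0.037
-78.0 0.0584
-78.4 0.0582
cap [0.61753356 0.0106355 ]
```

drive_tool(increments="0 0.018 0 0; 0 0.022 0 0; 0 0.013 -0.01 0; 0 0 -0.03 0; 0 0 -0.03 0; 0 0 -0.03 0; 0 0 -0.03 0; 0 0 -0.02 0; 0 0 -0.014 0; 0 0 -0.006 0; 0 0 0 0; 0 0 0 0")

```text
t: 24.73
eef_pos: [0.6185, 0.0098, 0.0486]
tool_rot: [0.0, 0.63, 0.776, 0.001]
contact_force: [0.4, 0.2, 0.6]
gripper_width: 1.0
```

```bash
python3 look.py v wrist
```

```text
24.7833 [0.6189 0.0096 0.0491] [0.001 0.63  0.776 0.001] [ 0.4   0.75 -0.72  1.8   0.65  0.84 -0.43] [-0.3  0.4  0.7]
```

View pics/v_wrist.png

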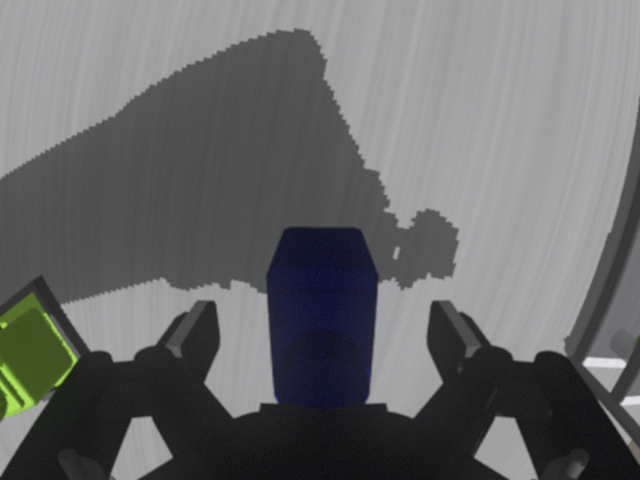

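Navy is centred (columns 267–378) and square to the pads. Closing, then lifting and turning toward its holder.

drive_tool(increments="0 0 -0.003 0; 0 0 0 0; 0 0 0 0; 0 0 0 0; 0 0 0 0; 0 0 0 0; 0 0 0 0; 0 0 0 0; 0 0 0 0; 0 0 0 0", grip=0, squeeze=40)

```text
t: 25.62
eef_pos: [0.6184, 0.0088, 0.0454]
tool_rot: [0.0, 0.631, 0.776, 0.0]
contact_force: [-0.0, -0.8, 5.7]
gripper_width: 0.436
```

drive_tool(increments="0 0 0.01 0; 0 0 0.02 0; 0 0 0.03 0; 0 0 0.03 0; 0 0 0.01 -0.05; 0 -0.01 0 -0.1; 0 -0.015 0 -0.1; 0 -0.015 0 -0.1; 0 -0.015 0 -0.1; 0 -0.015 0 -0.1; 0 -0.015 0 -0.1; 0 -0.015 0 -0.1")

```text
t: 26.62
eef_pos: [0.6173, -0.0917, 0.1448]
tool_rot: [-0.0, 0.872, 0.489, -0.0]
contact_force: [0.7, -0.2, -2.2]
gripper_width: 0.441
```

drive_tool(increments="0 -0.01 0 -0.1; 0 -0.01 0 -0.1; 0 -0.005 0 -0.1; 0 0 0 -0.1; 0 0 0 -0.1; 0 0 0 -0.1; 0 0 0 -0.015; 0 0 0 0; 0 0 0 0")

```text
t: 27.37
eef_pos: [0.6177, -0.1159, 0.1448]
tool_rot: [-0.0, 0.979, 0.206, -0.0]
contact_force: [-0.3, -0.0, -2.2]
gripper_width: 0.439
```

```bash
python3 look.py x wrist
```

```text
27.4167 [ 0.6177 -0.116   0.1447] [-0.     0.979  0.206 -0.   ] [ 0.44  0.56 -0.48  1.74  0.31  0.92 -1.33] [-0.5  0.1 -1.1]
```

View pics/x_wrist.png

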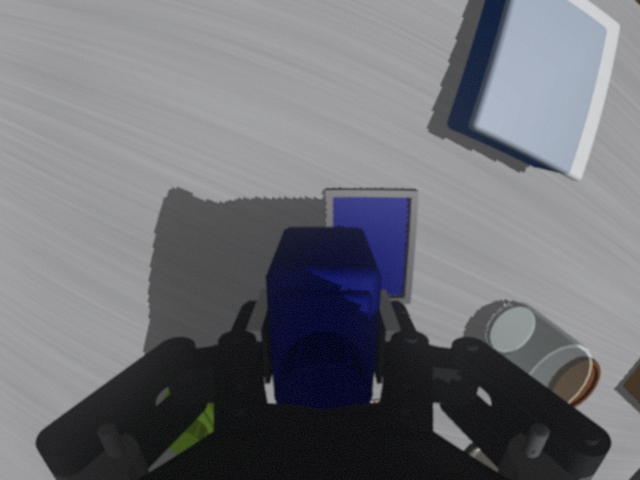

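drive_tool(increments="0 -0.01 0 0; 0.001 -0.018 0 0; 0.001 -0.01 0 0; 0 0 -0.015 0; 0 0 -0.025 0; 0 0 -0.025 0; 0 0 -0.014 0; 0 0 -0.004 0; 0 0 0 0; 0 0 0 0")

```text
t: 28.25
eef_pos: [0.6207, -0.1543, 0.0626]
tool_rot: [0.0, 0.979, 0.204, 0.001]
contact_force: [0.3, 0.2, -1.7]
gripper_width: 0.442
```

```bash
python3 look.py y wrist
python3 - <<'E'
import cv2
im=cv2.imread('pics/y_wrist.png');cv2.imwrite('pics/c15.png',cv2.convertScaleAbs(cv2.resize(im[180:330,225:425],None,fx=4,fy=4,interpolation=cv2.INTER_CUBIC),alpha=1.6))
E
```

```text
28.3 [ 0.621  -0.1543  0.0631] [0.    0.979 0.204 0.001] [ 0.45  0.68 -0.43  1.75  0.38  0.79 -1.32] [-0.3 -0.1 -1.4]
```

View pics/c15.png

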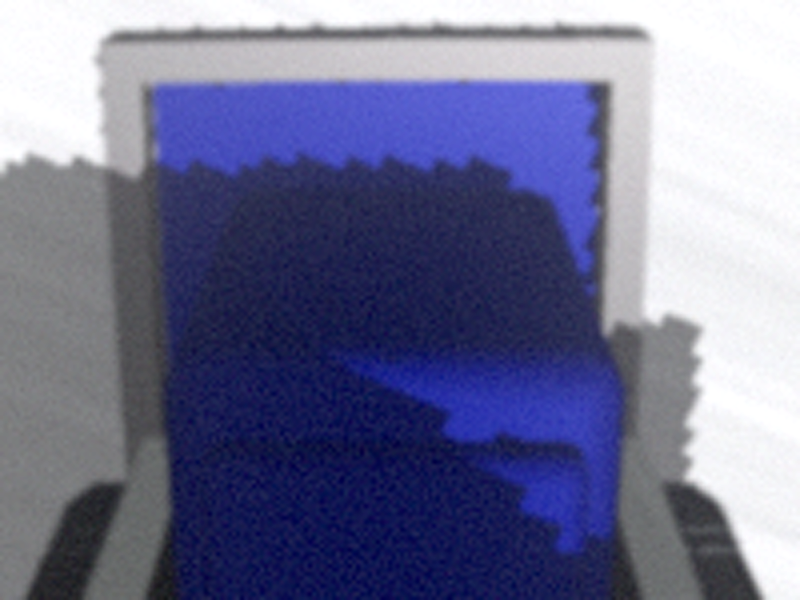

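Run:
```python
from h import *
c=np.load('y_wrist.npy',allow_pickle=True).item();a=np.array([.915,.403]);b=np.array([.403,-.915])
f=onz(c,225+392/4,226,.0177,True);e=onz(c,225+380/4,200.5,.004,True);print((e-f)@a,(f-e)@b,f-.03*a,e-.039*a)
```

```text
0.009448425115893992 0.0014242703716771552 [ 0.62019876 -0.15353155] [ 0.62003805 -0.15204576]
```

Centred within 1.5 mm. Lowering with a small correction.

drive_tool(increments="-0.0005 0.0015 -0.006 0; 0 0 -0.004 0; 0 0 -0.003 0; 0 0 -0.001 0; 0 0 0 0; 0 0 0 0")

```text
t: 28.8
eef_pos: [0.6197, -0.1525, 0.0493]
tool_rot: [0.0, 0.979, 0.204, 0.0]
contact_force: [-3.8, 1.4, 10.3]
gripper_width: 0.442
```

drive_tool(increments="0 0 0.0005 0; 0 0 0 0; 0 0 0 0; 0 0 0 0; 0 0 0 0; 0 0 0 0", grip=0.7)

```text
t: 29.3
eef_pos: [0.6194, -0.1526, 0.0481]
tool_rot: [-0.0, 0.979, 0.204, -0.0]
contact_force: [-0.2, -0.7, -0.3]
gripper_width: 0.701
```

drive_tool(increments="0 0 0.01 0; 0 0 0.02 0; 0 0 0.03 0; 0 0 0.04 0; 0 0 0.04 0; 0 0 0.03 0; 0 0 0.01 0; 0 0 0 0; 0 0 0 0")

```text
t: 30.05
eef_pos: [0.6192, -0.1527, 0.2285]
tool_rot: [0.0, 0.979, 0.204, 0.0]
contact_force: [-0.2, 0.2, -1.2]
gripper_width: 0.698
```

```bash
python3 look.py z wrist scene top
python3 - <<'E'
import cv2,numpy as np
a=cv2.imread('pics/z_wrist.png');b=cv2.imread('pics/z_scene.png')[130:370,140:460]
cv2.imwrite('pics/c16.png',cv2.resize(b,None,fx=2.4,fy=2.4,interpolation=cv2.INTER_CUBIC))
E
```

```text
30.2 [ 0.6182 -0.1526  0.2261] [-0.001  0.979  0.205 -0.002] [ 0.51  0.49 -0.5   1.65  0.26  1.07 -1.23] [-0.6  0.4 -0.8]
```

View pics/z_wrist.png

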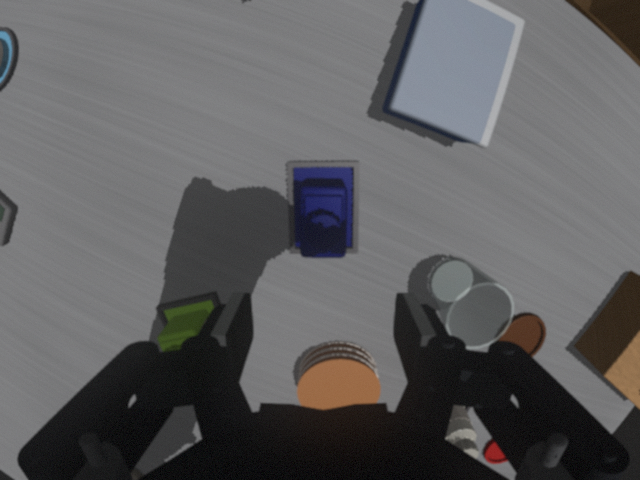

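View pics/c16.png

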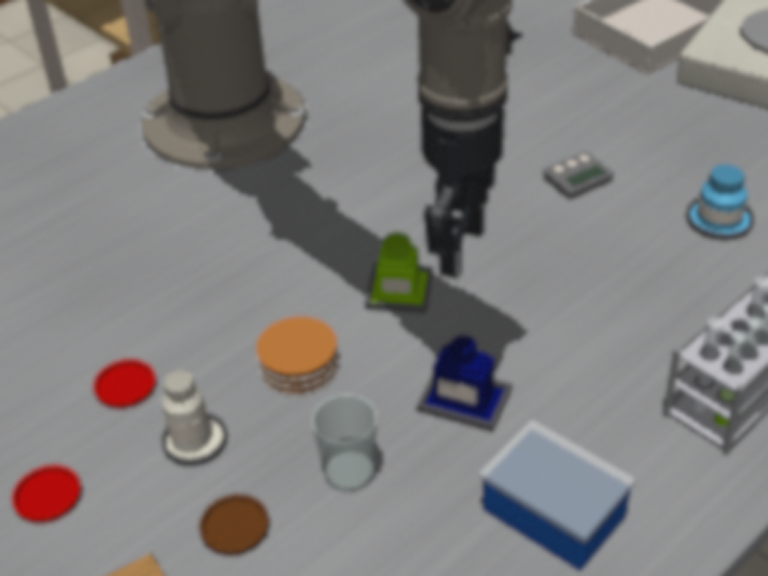

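All four bottles stand in their own holders: white (185,425), lime (398,285), navy (463,385) and pale (722,210) in the enlarged scene view. The beaker and dishes haven't visibly moved. I'll compare those two against the first overhead picture, then hand in.

Run:
```python
from station import bot
from h import *
c=bot.calibration('top')
for f in ('top0','z_top'):
    im=cv2.imread(f'pics/{f}.png');hsv=cv2.cvtColor(im,cv2.COLOR_BGR2HSV)
    m=cv2.inRange(hsv,(5,80,60),(25,255,255));k=m*0;k[240:285,350:392]=m[240:285,350:392]
    M=cv2.moments(max(cv2.findContours(k,0,1)[0],key=cv2.contourArea));print(f,'dishes',onz(c,M['m10']/M['m00'],M['m01']/M['m00'],.036))
a=cv2.cvtColor(cv2.imread('pics/top0.png'),6)[185:225,376:410];b=cv2.cvtColor(cv2.imread('pics/z_top.png'),6)[185:225,376:410]
print('beaker phase shift px',cv2.phaseCorrelate(a.astype(np.float32),b.astype(np.float32)))
print(bot.hand_in())
```

```text
top0 dishes [ 0.44935209 -0.24344898]Traceback (most recent call last):
  File "<stdin>", line 7, in <module>
ValueError: max() iterable argument is empty
```

The arm hides the dishes from the overhead camera here, so I'll compare the scene views instead.

Run:
```python
from station import bot
from h import *
A=cv2.cvtColor(cv2.imread('pics/scene0.png'),6).astype(np.float32);B=cv2.cvtColor(cv2.imread('pics/z_scene.png'),6).astype(np.float32)
for n,(x0,y0,x1,y1) in {'dishes':(240,255,288,298),'beaker':(265,288,305,340)}.items(): print(n,cv2.phaseCorrelate(A[y0:y1,x0:x1],B[y0:y1,x0:x1]))
print(bot.hand_in())
```

```text
dishes ((-0.008186130237177736, 0.576495520924361), 0.9599203070004781)
beaker ((0.06736047019649405, 0.04857403837355889), 0.9859555577790295)
the job is handed in; nothing more can be done
None
```

I put the bottles into their holders one at a time in the order white, lime, pale blue, navy, and handed the job in at about 30 s of the 106 s allowed. The hand-in gave no verdict.

- **Placing:** each bottle touched down at the expected height, to within about 2 mm. The push on the floor was 5–17 N, and the reading fell to about zero on release. In the last pictures all four stand upright in the holder of their own colour.
- **Centring:** lime, pale and navy were centred within about 2 mm just before touchdown. White is 4–5 mm off centre, inside the 14 mm limit. It also touched down about 2 mm higher than I first computed. The released bottle matched an upright one on the floor in the wrist view; in the scene view it was off by up to about 0.04 rad, against the 0.06 rad limit.
- **Bystanders:** comparing the first and last scene pictures, the beaker had moved 0.1 pixel or less and the dishes about 0.6 pixel (roughly 1–2 mm, possibly just a change in lighting or shadow).
- **Check that failed:** I meant to check the dishes from the overhead camera, but the arm blocked the view, so I used the scene camera instead.

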